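# Fill the fitting tray and wedge its edge off the rest

### The arm

A 6-joint arm with a two-finger parallel gripper is mounted at the origin on the work surface. World frame = base frame: x ahead of the robot, y to its left, z up, the work surface at z = 0. Lengths are in mm, angles in rad, forces in N, time in s.
With the tool pointing down it reaches from about 275 to 750 mm from the base axis. Payload 10.2 kg.
Tool frame: the origin (TCP) lies at the very end of the fingers, on their centre line; the grasp point (between the pads) lies 19 mm behind it; x points along the fingers, y is the direction in which the jaws open and shut, and the axes are right-handed (so a half turn about x gives the same grasp; the last joint's range is limited). The gripper opens to 85 mm and grips with 20 to 120 N. Pads are 22 mm wide; open, the fingers measure 114 mm over their backs; the gripper's body (76 mm by 85 mm) begins 54 mm behind the grasp point. The pads swing forward as they close: fully open they stand 13 mm farther back than shut.
Start: joints at [0.924, 0.313, 1.498, -0, 1.331, -0.223], TCP at [215.907, 478.555, 231.294] pointing down, gripper open.
Joint ranges: [-2.94, 2.94], [-0.97, 2.17], [0.19, 2.56], [-1.23, 4.37], [0.02, 3.11], [-2.88, 2.88]. Speed limits (rad/s): [2.39, 2.39, 3.01, 3.14, 3.14, 3.14].

### API

Orientations are given as a unit quaternion [w, x, y, z].
In Python, from rig import ctrl gives the robot as it stands. The module is installed in compiled form; this text tells all that it offers.
- The arm moves only by the tool move_arm, never from a script. Its argument "targets" is a list that holds one entry, the list of rows, each a list of 7 numbers: the opening, from 0 (shut) to 1 (fully open), then the shift along the tool's x, y, z each as a share of 150 mm, from -1 to 1, then the turn, a rotation vector about the tool's x, y, z each as a share of 60 degrees, from -1 to 1. A call has 1 to 5 rows; each row shifts and turns the commanded pose from where the row before left it, along the tool's axes as they then stand; what a row does not reach is not made up. A row lasts 1/10 s, in which the tool goes at most 50 mm and 8.59 degrees, less where a joint would pass 70% of its speed; a pose out of reach is approached as far as the arm can. A call with a number of a shift or a turn outside -1 to 1 is refused whole. A call with a gripper value outside its range is refused whole. The fingers move at their own pace and stop on an object; "force" is the grip in N (left out, the last holds). Time passes only in rows, so rows that do not move let the fingers close. It gives the time, the measured TCP pose, the force and the opening at its end, in the units of the state.
- ctrl.sense(): the state, without advancing time (a new reading comes with each control period).
- ctrl.capture(name): name is "scene" or "top" or "wrist"; returns the picture (420x560x3 uint8, red, green, blue); there is no depth.
- ctrl.calibration(name): a dict with "camera_matrix" (3x3 intrinsics, pixels), "D" ([k1, k2, p1, p2, k3] as OpenCV has them; the pictures are not rectified), "extrinsics" (4x4, takes a point from world to camera coordinates); the wrist camera has in their place "tool_from_camera" (4x4, takes a point from camera to tool coordinates, whose origin is the TCP and whose axes are the tool frame's). Camera axes: x right, y down, z forward; pixel columns grow to the right and rows downward; lengths in mm; the calibration is good to about 2 mm. A picture is of the moment at which its call begins: read the wrist's pose just before it. calibration takes no time and is no camera call.
- ctrl.finish_job(): hands the job in, once; it reports no verdict.
Trained networks look in the newest picture that a camera, given by its name, has taken for a name from the list of things; names that differ only in an ending like _2 or _b are one class to them, and where a whole thing is asked for, a point or a joint stands for the part that bears it (a point fixed in the world has none). Each returns a list of dicts, best first, with "confidence" (0 to 1); they miss things now and then, are a little off and sometimes report something else, mostly with a low value. They report only what shows in the picture. A call takes as long as a camera call. They do not tell look-alikes from the thing itself.
- ctrl.recognise(label, camera): "point" ([row, column] in pixels, amid what is visible of it).
- ctrl.cut_out(label, camera): "pixels" (420x560 bool, what is visible of it) and "point" ([row, column] in pixels, amid what is visible of it).
The state is a dict: "time_s": time; "joints": joint angles; "dq": joint speeds; "tau": joint torques, N m; "eef_pos": TCP position; "ee_rot": TCP orientation; "force": force on the tool from outside, world axes, zero at the start; "wrist_torque": the same for the moment, N m; "grip_width": opening from 0.0 (shut) to 1.0 (fully open).
Only numpy, scipy, OpenCV 4.12 (cv2) and the standard library are available. Lean on these libraries where they do the work, as an engineer would, in place of code of your own. Each camera call takes 0.05 s, during which the arm holds its last target.

### The job

Finish the two rows of pipe fittings in the blue tray: stand the loose copper fitting in the free pocket of the copper row and the loose black fitting in the free pocket of the black row, upright and let go. Then slide the orange wedge, flat on the table, in under the middle of the tray's free aluminium edge until that edge is lifted just clear of its steel rest, about half a centimetre and never as much as two, and finish while still gripping the wedge there so that it alone carries the edge (do not let go, do not touch the tray). Leave the other fittings standing in their pockets and the other things on the table where they are.

Things in the scene. Friction and masses are not known exactly. Their poses are not given: they have to be found in the camera images.
- rest: Fixed dark steel frame on the table that carries the tray, 190 x 230 mm, 10 mm high. Origin: centre of its underside, on the table. Its +y axis points from the tray's free edge to its hinge; its x axis runs along the free edge. Two 26 mm wide rails run along y at x = -82 and +82 mm; between them, below the tray, is an open tunnel 138 mm wide and 10 mm high, entered from the free edge (y = -115 mm) and closed 22 mm before the hinge end (y = +93 mm).
- tray (a joint): Hinge angle (rad) of the blue tray: 0 = flat down on the rest; it grows as the free edge is lifted. The hinge line lies along the rest's x at y = +115 mm, z = 10 mm; the free edge is 230 mm from it, so 0.01 rad lifts the edge 2.3 mm. Nothing but gravity resists: the loaded tray presses about 6 N on whatever carries the edge; pushing the wedge takes about 5 to 10 N.
- tray_edge (a point): Middle of the lower corner of the tray's free edge (aluminium strip), 10 mm above the table when down. The tray is 190 mm along the edge, 230 mm deep, 14 mm thick, blue with 2 x 3 square pockets 50 x 50 mm, 5 mm deep, 84 mm apart along x and 66 mm apart along y (rest frame). The row at +x holds copper fittings, the row at -x black ones; no fitting is within 25 mm of the free edge.
- copper_place (a point): Centre of the floor of the free pocket in the copper row (row at the rest's +x side, pocket next to the free edge). Pocket floor is 19 mm above the table, the tray's top face 24 mm. Site axes as the rest's while the tray is down.
- black_place (a point): Centre of the floor of the free pocket in the black row (row at the rest's -x side, middle pocket). Same heights and axes.
- copper_a_mid (a point): The loose copper fitting: upright round sleeve with two brass bands, 42 mm diameter, 60 mm tall, 0.1 kg, standing on the table. Point at its centre, 30 mm above its foot; z along its axis.
- black_a_mid (a point): The loose black fitting: upright round sleeve with a dark steel band, 42 mm diameter, 60 mm tall, 0.1 kg, standing on the table. Point at its centre, 30 mm above its foot; z along its axis.
- wedge_grip (a point): Grip block of the orange wedge, point at its centre, 30 mm above the wedge's flat underside. The block is 24 mm long (x), 40 mm wide (y, grasp across this width), 55 mm tall, and stands at the thick end. Axes: x points along the wedge to its thin tip, 122 mm ahead of this point; z up.
- wedge_tip (a point): Middle of the lower edge of the wedge's thin tip. From the tip back, the 40 mm wide ramp rises from 4 mm to 26 mm over 110 mm (1 in 5) up to the grip block; so it first touches the tray when about 30 mm under the edge and then lifts it 1 mm for each 5 mm. Wedge: 134 mm long, 0.15 kg.
- copper_b_mid (a point): Copper fitting already standing in the tray (same size), its centre.
- copper_c_mid (a point): Copper fitting already standing in the tray (same size), its centre.
- black_b_mid (a point): Black fitting already standing in the tray (same size), its centre.
- black_c_mid (a point): Black fitting already standing in the tray (same size), its centre.
- tape: Blue roll of tape lying flat, 90 mm diameter, 24 mm high, origin at the centre of its underside. Leave alone.
- torch: Grey cylindrical torch lying on its side, 130 mm long, 32 mm diameter, origin under its middle. Leave alone.
- driver: Screwdriver lying on the table, about 200 mm long. Leave alone.
- reducer: Brass reducer standing upright, 48 mm diameter, 75 mm tall, origin at the centre of its foot. Leave alone.
- marker_jar: Small white jar, 52 mm diameter, 70 mm tall, origin at the centre of its foot. Leave alone.
There are look-alikes about, which are no part of the job. Leave any green or red look-alike of the part that bears copper_a_mid alone.

How it is judged (in metres and radians):
On the way, in this order (a step that is already met when the one before it is completed fails the run):
1. both loose fittings stand in the free pockets of their own rows, let go, with the tray down (horizontal distance between copper_a_mid and copper_place below 0.01 m and z of copper_a_mid in the frame of copper_place below 0.033 m and angle between each of copper_a_mid, black_a_mid's own z axis and vertical below 0.12 rad and horizontal distance between black_a_mid and black_place below 0.01 m and z of black_a_mid in the frame of black_place below 0.033 m and contact force between the fingers and copper_a below 0.1 N and contact force between the fingers and black_a below 0.1 N and value of joint tray below 0.008 rad), for 0.2 s.
2. the wedge lifts the tray's free edge off the rest (value of joint tray above 0.011 rad and contact force between wedge and tray above 1 N), for 0.2 s.
At the end, for the whole second after the job is handed in: Both fittings stand released on the floors of their own rows' free pockets (within 10 mm, 7 degrees); the tray edge rests 2.5 to 10 mm up, carried by the wedge (over 1 N), untouched by the robot; wedge flat on the table, tip within 40 mm of mid-edge, fingers still holding it (over 3 N) (all of step 2 and horizontal distance between copper_a_mid and copper_place below 0.01 m and z of copper_a_mid in the frame of copper_place below 0.033 m and angle between each of copper_a_mid, black_a_mid's own z axis and vertical below 0.12 rad and horizontal distance between black_a_mid and black_place below 0.01 m and z of black_a_mid in the frame of black_place below 0.033 m and value of joint tray below 0.043 rad and velocity of joint tray between -0.02 and 0.02 rad/s and contact force between the fingers and wedge above 3 N and contact force between each of the arm, the fingers and tray below 0.3 N and angle between wedge_tip's own z axis and vertical below 0.1 rad and height (world z) of wedge_tip below 0.006 m and x of wedge_tip in the frame of rest between -0.04 and 0.04 m); the arm keeps its last pose, push and grip.
It fails at once if the tray's edge is lifted 20 mm or more (value of joint tray above 0.087 rad).
It fails at once if a fitting already in the tray is tipped or taken out of its pocket (angle between any of copper_b_mid, copper_c_mid, black_b_mid, black_c_mid's own z axis and vertical above 0.35 rad or distance of any of copper_b_mid, copper_c_mid, black_b_mid, black_c_mid from where it was at the start of the episode above 0.03 m).
It fails at once if another thing on the table is moved more than 30 mm (distance of any of tape, torch, driver, reducer, marker_jar from where it was at the start of the episode above 0.03 m).
It also fails if it takes over 72 s, if anything falls off the work surface, if the arm or the gripper's body presses on something with over 40 N, if the wrist force passes 120 N, or if a joint passes its speed limit or range.

## Working session

There is one attempt and no reset: what is moved stays moved. The work goes in short steps, Python scripts to look and compute and a tool call to move; the robot and the scene stay as the last step left them, time stands still between calls to the robot, and variables do not carry over. Pictures are saved under pics/ and viewed, and the job is handed in when it is done.

Besides the shell and the picture viewer there is one more tool, called after "Request:" in YAML: its name, and indented under it one key for each argument. move_arm: Moves the arm, as the interface text tells. Shift numbers are shares of 150 mm and turn numbers shares of 60 degrees, none past 1 either way. Its arguments: {"type":"object","properties":{"targets":{"type":"array","items":{"type":"array","items":{"type":"array","items":{"type":"number","minimum":-1,"maximum":1}}}},"force":{"type":"number"}},"required":["targets"]}

```bash
mkdir -p pics; python3 - <<'E'
from rig import ctrl
import cv2
print(ctrl.sense())
for n in ["scene","top","wrist"]:
    im=ctrl.capture(n); cv2.imwrite(f"pics/{n}0.png",im[:,:,::-1]); print(n,ctrl.calibration(n))
E
```

```text
{'time_s': 0.0, 'joints': array([ 9.23599486e-01,  3.13458703e-01,  1.49847585e+00, -2.08398395e-05,
        1.33098180e+00, -2.23396930e-01]), 'dq': array([-1.76713141e-03,  9.73862349e-04,  3.27894431e-04, -2.35233877e-05,
       -1.21571455e-03,  7.97680712e-04]), 'tau': array([ 2.39115097e-04, -4.12262857e+01, -2.59746569e+01, -2.10479520e-04,
        4.18774463e-03, -1.16462087e-05]), 'eef_pos': array([215.74299362, 478.32899092, 230.71602756]), 'ee_rot': array([ 0.69110034,  0.14828798,  0.69148206, -0.14914272]), 'force': array([-0.31363484,  0.10168884, -0.14498814]), 'wrist_torque': array([-0.03198463, -0.03805693, -0.02659707]), 'grip_width': 1.0003829744908486}
scene {'camera_matrix': array([[465.95591669,   0.        , 276.9378458 ],
       [  0.        , 465.95591669, 210.12994763],
       [  0.        ,   0.        ,   1.        ]]), 'D': array([0.00984326, 0.        , 0.        , 0.        , 0.        ]), 'extrinsics': array([[-6.87650999e-02,  9.97479669e-01, -1.74834466e-02,
         4.28369649e+01],
       [ 6.85076442e-01,  3.44743194e-02, -7.27654994e-01,
        
[... 711 characters left out ...]
      [ 0.00000000e+00,  0.00000000e+00,  0.00000000e+00,
         1.00000000e+00]])}
wrist {'camera_matrix': array([[355.57359344,   0.        , 279.96450653],
       [  0.        , 355.57359344, 205.29150636],
       [  0.        ,   0.        ,   1.        ]]), 'D': array([0.00138992, 0.        , 0.        , 0.        , 0.        ]), 'tool_from_camera': array([[-8.35830482e-06, -2.73310536e-01,  9.61925855e-01,
        -1.42094008e+02],
       [ 9.99999965e-01,  2.52861558e-04,  8.05343073e-05,
        -4.84860090e-01],
       [-2.65244945e-04,  9.61925822e-01,  2.73310524e-01,
        -6.89719087e+01],
       [ 0.00000000e+00,  0.00000000e+00,  0.00000000e+00,
         1.00000000e+00]])}
```

View pics/scene0.png

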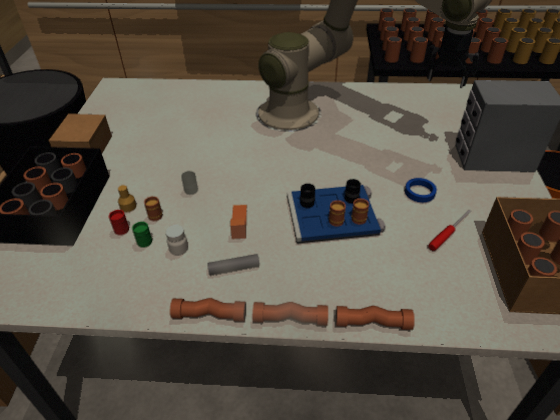

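View pics/top0.png

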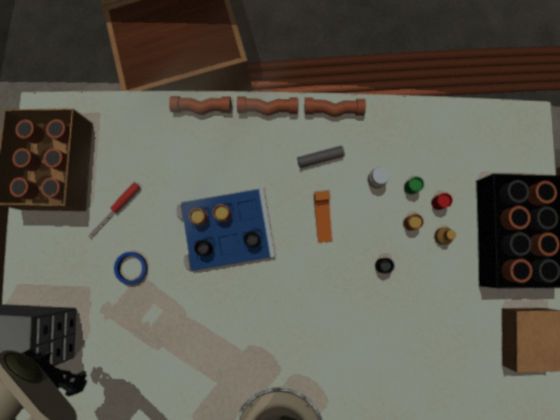

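View pics/wrist0.png

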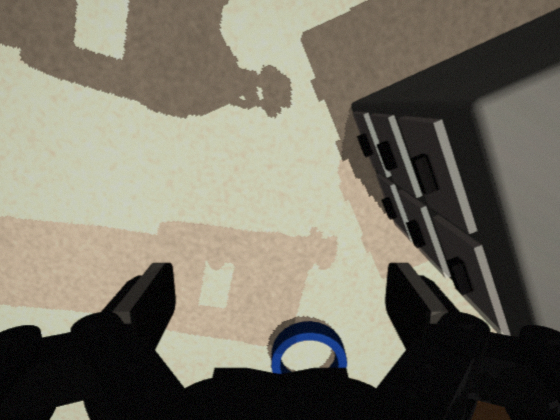

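```bash
cat > h.py <<'E'
import numpy as np, cv2
from scipy.spatial.transform import Rotation as R
from scipy.optimize import minimize
from rig import ctrl
def q2R(q): return R.from_quat([q[1],q[2],q[3],q[0]]).as_matrix()
def cam(name,st=None):
    c=ctrl.calibration(name)
    if name=="wrist":
        st=st or ctrl.sense()
        T=np.eye(4);T[:3,:3]=q2R(st["ee_rot"]);T[:3,3]=st["eef_pos"]
        E=np.linalg.inv(T@c["tool_from_camera"])
    else: E=c["extrinsics"]
    return c["camera_matrix"],c["D"],E
def proj(P,C):
    K,D,E=C
    return cv2.projectPoints(np.asarray(P,float).reshape(-1,1,3),cv2.Rodrigues(E[:3,:3])[0],E[:3,3],K,D)[0][:,0]
def unproj(uv,z,C):
    K,D,E=C
    n=cv2.undistortPoints(np.asarray(uv,float).reshape(-1,1,2),K,D)[:,0]
    o=-E[:3,:3].T@E[:3,3]; out=[]
    for a in n:
        d=E[:3,:3].T@np.array([a[0],a[1],1]); out.append(o+d*(z-o[2])/d[2])
    return np.array(out)
def cyl(x,y,z0,r,h):
    a=np.linspace(0,2*np.pi,40,endpoint=False)
    return np.vstack([np.c_[x+r*np.cos(a),y+r*np.sin(a),np.full(40,z)] for z in (z0,z0+h)])
def fitcyl(mask,C,x0,z0=0,r=21,h=60):
    m=mask.astype(np.uint8)
    def f(p):
        hull=cv2.convexHull((proj(cyl(p[0],p[1],z0,r,h),C)*16).astype(np.int32))
        im=np.zeros((420*1,560*1),np.uint8); cv2.fillConvexPoly(im,hull,255,cv2.LINE_AA,4)
        a=im/255.; return 1-np.minimum(a,m).sum()/np.maximum(a,m).sum()
    b=minimize(f,x0,method="Nelder-Mead",options=dict(initial_simplex=[x0,[x0[0]+8,x0[1]],[x0[0],x0[1]+8]],xatol=.1,fatol=1e-4))
    return b.x,1-b.fun
def save(im,name,s=1,crop=None):
    o=im[:,:,::-1]
    if crop: r0,r1,c0,c1=crop;o=o[r0:r1,c0:c1]
    cv2.imwrite("pics/"+name,cv2.resize(o,None,fx=s,fy=s,interpolation=cv2.INTER_CUBIC))
E
python3 - <<'E'
from h import *
for n in ["top","scene"]:
    im=ctrl.capture(n);C=cam(n)
    if n=="top":
        save(im,"topA.png",6,(180,280,170,290)); save(im,"topB.png",5,(140,280,300,460))
    else: save(im,"sceneA.png",5,(170,250,225,385))
    for l in ["copper_a_mid","black_a_mid","wedge_grip","tray","rest"]:
        for d in ctrl.cut_out(l,n):
            p=d["point"]; m=d["pixels"]
            s=(l,n,round(d["confidence"],2),p,m.sum())
            if "mid" in l:
                x0=unproj([p[1],p[0]],40,C)[0][:2]
                x,i=fitcyl(m,C,x0); s+=(x.round(1),round(i,2))
            else: s+=(unproj([p[1],p[0]],20,C)[0].round(0),)
            print(*s)
E
```

```text
copper_a_mid top 0.7 [220.0, 410.8] 276 [ 573.7 -357.9] 0.86
copper_a_mid top 0.53 [186.1, 410.0] 263 [ 675.1 -358.1] 0.81
copper_a_mid top 0.52 [202.4, 441.0] 257 [ 634. -436.] 0.76
black_a_mid top 0.56 [267.3, 384.9] 251 [ 454.  -276.1] 0.83
black_a_mid top 0.5 [230.3, 232.9] 4842 [515.7 163.2] 0.06
wedge_grip top 0.75 [218.3, 325.2] 844 [ 580. -117.   20.]
tray top 0.87 [230.9, 229.8] 5158 [541. 143.  20.]
tray top 0.5 [216.7, 198.7] 275 [578. 230.  20.]
tray top 0.48 [210.1, 223.0] 249 [597. 164.  20.]
rest top 0.68 [228.3, 232.9] 4931 [548. 135.  20.]
copper_a_mid scene 0.78 [210.5, 153.7] 349 [ 577.2 -357.1] 0.86
copper_a_mid scene 0.73 [223.0, 118.1] 379 [ 634.7 -438.2] 0.86
copper_a_mid scene 0.7 [237.7, 139.1] 398 [ 679.  -359.8] 0.88
copper_a_mid scene 0.16 [221.2, 322.4] 2884 [621.4 102.2] 0.15
black_a_mid scene 0.74 [220.4, 323.2] 2849 [621.9  99.6] 0.15
black_a_mid scene 0.55 [183.0, 188.2] 263 [ 454.  -275.4] 0.73
black_a_mid scene 0.27 [194.9, 352.8] 320 [473.  210.2] 0.84
wedge_grip scene 0.64 [224.7, 237.8] 556 [ 619. -108.   20.]
wedge_grip scene 0.33 [199.9, 126.1] 355 [ 534. -450.   20.]
tray scene 0.81 [220.6, 323.1] 2833 [591. 126.  20.]
tray scene 0.61 [240.8, 177.1] 490 [ 688. -263.   20.]
```

View pics/topA.png

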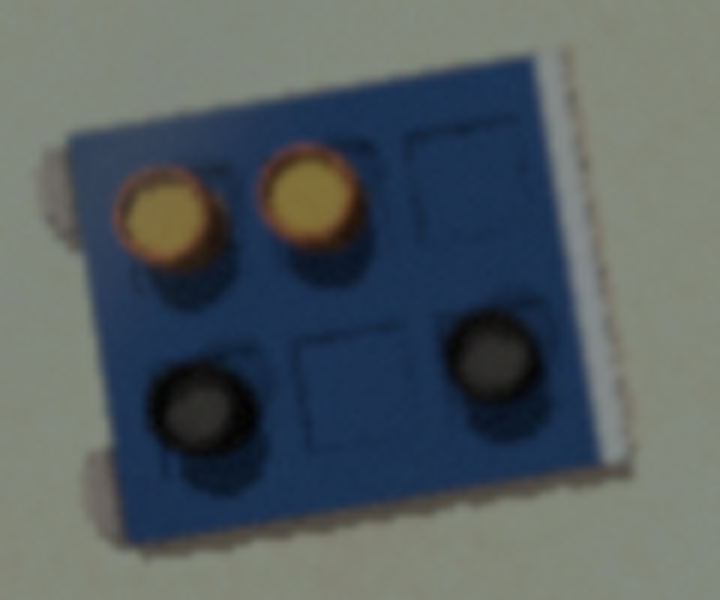

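View pics/topB.png

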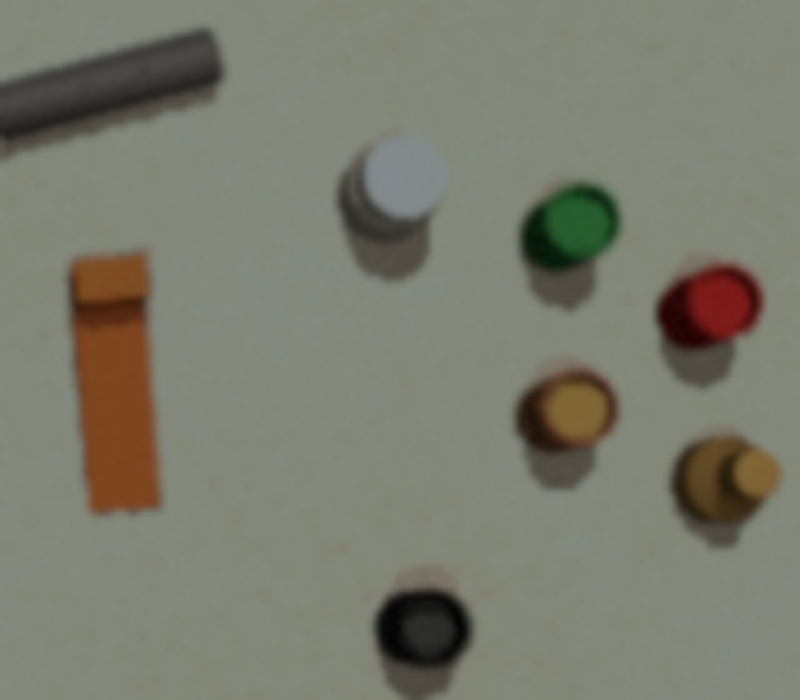

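View pics/sceneA.png

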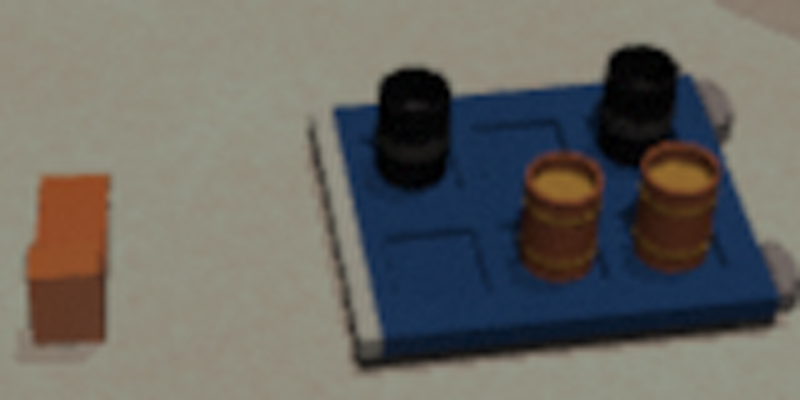

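```bash
python3 - <<'E'
from h import *
C=cam("top")
px=np.array([[68,135],[565,52],[628,455],[128,542]])/6+[170,180]
W=unproj(px,24,C); print(W.round(1), np.linalg.norm(W-np.roll(W,-1,0),axis=1))
loc=np.array([[95,115],[95,-115],[-95,-115],[-95,115]],float)
from scipy.optimize import least_squares
def T(p,l):
    c,s=np.cos(p[2]),np.sin(p[2]); l=np.atleast_2d(l); return np.c_[p[0]+c*l[:,0]-s*l[:,1],p[1]+s*l[:,0]+c*l[:,1]]
r=least_squares(lambda p:(T(p,loc)-W[:,:2]).ravel(),[540,140,0]);p=r.x
print("rest",p, r.fun.round(1))
print("copper_place",T(p,[42,-66]),unproj(np.array([467,182])/6+[170,180],22,C))
print("black_place",T(p,[-42,0]),unproj(np.array([357,388])/6+[170,180],22,C))
print("edge",T(p,[0,-115]))
tp=unproj(np.array([[92,512],[160,507]])/5+[300,140],4,C)
bt=unproj(np.array([[72,264],[147,251],[147,300],[76,305]])/5+[300,140],57,C)
print("tip",tp,tp.mean(0)); print("block",bt,bt.mean(0))
d=tp.mean(0)-bt.mean(0);print(np.linalg.norm(d[:2]),np.degrees(np.arctan2(d[1],d[0])))
E
```

```text
[[615.8 279.   24. ]
 [658.4  51.9  24. ]
 [475.4  19.1  24. ]
 [431.4 243.7  24. ]] [231.04145832 185.93187649 228.81527671 187.75230525]
rest [5.45256397e+02 1.48430653e+02 1.86991358e-01] [ 1.4  0.1  1.6  1.2 -2.1 -1.4 -0.9  0.1]
copper_place [[598.79388722  91.38911359]] [[597.89896069  95.22821697  22.        ]]
black_place [[503.98854136 140.62270372]] [[503.10771761 142.44760818  22.        ]]
edge [[566.63530498  35.43533276]]
tip [[ 514.86418527 -100.06689763    4.        ]
 [ 518.28855803 -137.56742567    4.        ]] [ 516.57637165 -118.81716165    4.        ]
block [[ 644.371101    -83.99612495   57.        ]
 [ 652.20949978 -124.07138881   57.        ]
 [ 625.74546302 -124.24842153   57.        ]
 [ 622.30798936  -86.3701986    57.        ]] [ 636.15851329 -104.67153347   57.        ]
120.41589345502494 -173.2537097285316
```

```bash
cat > plan.py <<'E'
from h import *
import sys, json
# usage: plan.py opening x y z yawdeg(jaw, mod 180) [step mm] ; from measured pose or saved cmd
def Rdown(yaw):
    x=np.array([0,0,-1.]);y=np.array([np.cos(yaw),np.sin(yaw),0]);return np.c_[x,y,np.cross(x,y)]
def plan(op,tgt,yawdeg,step=40,turn=8,st=None,n=None):
    st=st or ctrl.sense(); P=st["eef_pos"].copy(); Q=q2R(st["ee_rot"])
    y0=np.degrees(np.arctan2(Q[1,1],Q[0,1]))
    Rt=min((Rdown(np.radians(yawdeg+k)) for k in (0,180)),key=lambda M:np.linalg.norm(R.from_matrix(Q.T@M).as_rotvec()))
    rv=R.from_matrix(Q.T@Rt).as_rotvec()
    d=np.array(tgt,float)-P
    N=n or max(1,int(np.ceil(np.linalg.norm(d)/step)),int(np.ceil(np.degrees(np.linalg.norm(rv))/turn)))
    print("from",P.round(1),"yaw",y0.round(1),"j",st["joints"].round(2),"dist",np.linalg.norm(d).round(1),"turn",np.degrees(rv).round(1))
    rows=[]
    for i in range(N):
        w=P+d*(i+1)/N; 
        # current simulated
        cp=plan_p[0] if i else P; cQ=plan_p[1] if i else Q
        sh=np.round(cQ.T@(w-cp)/150,3); Rw=Q@R.from_rotvec(rv*(i+1)/N).as_matrix()
        tu=np.round(R.from_matrix(cQ.T@Rw).as_rotvec()/np.radians(60),3)
        rows.append([op]+sh.tolist()+tu.tolist())
        plan_p=(cp+cQ@(sh*150), cQ@R.from_rotvec(tu*np.radians(60)).as_matrix())
    for i in range(0,N,5): print(json.dumps(rows[i:i+5]))
if __name__=="__main__":
    a=list(map(float,sys.argv[1:])); plan(a[0],a[1:4],a[4],*(a[5:6]))
E
python3 plan.py 1 454 -276 140 10.7
```

```text
from [215.9 478.5 231.3] yaw 65.7 j [ 0.92  0.31  1.5  -0.    1.33 -0.22] dist 796.5 turn [55.  0.  0.]
[[1.0, 0.03, -0.197, 0.176, 0.046, 0.0, 0.0], [1.0, 0.031, -0.188, 0.185, 0.046, 0.0, 0.0], [1.0, 0.03, -0.178, 0.194, 0.046, 0.0, 0.0], [1.0, 0.031, -0.17, 0.202, 0.045, 0.0, 0.0], [1.0, 0.03, -0.159, 0.21, 0.046, 0.0, 0.0]]
[[1.0, 0.031, -0.149, 0.217, 0.046, 0.0, 0.0], [1.0, 0.03, -0.139, 0.225, 0.046, 0.0, 0.0], [1.0, 0.031, -0.128, 0.231, 0.046, 0.0, 0.0], [1.0, 0.03, -0.116, 0.236, 0.046, 0.0, 0.0], [1.0, 0.03, -0.105, 0.242, 0.045, 0.0, 0.0]]
[[1.0, 0.031, -0.093, 0.247, 0.046, 0.0, 0.0], [1.0, 0.03, -0.082, 0.251, 0.046, 0.0, 0.0], [1.0, 0.031, -0.069, 0.254, 0.046, 0.0, 0.0], [1.0, 0.03, -0.057, 0.258, 0.046, 0.0, 0.0], [1.0, 0.031, -0.044, 0.26, 0.046, 0.0, 0.0]]
[[1.0, 0.03, -0.032, 0.262, 0.046, 0.0, 0.0], [1.0, 0.031, -0.019, 0.263, 0.045, 0.0, 0.0], [1.0, 0.03, -0.007, 0.263, 0.046, 0.0, 0.0], [1.0, 0.03, 0.006, 0.264, 0.046, 0.0, 0.0], [1.0, 0.031, 0.019, 0.263, 0.046, 0.0, 0.0]]
```

```bash
python3 plan.py 1 540 160 230 10.7
```

```text
from [215.9 478.5 231.3] yaw 65.7 j [ 0.92  0.31  1.5  -0.    1.33 -0.22] dist 454.4 turn [55.  0.  0.]
[[1.0, 0.001, -0.087, 0.237, 0.076, 0.0, 0.0], [1.0, 0.0, -0.068, 0.243, 0.077, 0.0, 0.0], [1.0, 0.001, -0.049, 0.248, 0.076, 0.0, 0.0], [1.0, 0.001, -0.028, 0.251, 0.077, 0.0, 0.0], [1.0, 0.001, -0.009, 0.252, 0.076, 0.0, 0.0]]
[[1.0, 0.0, 0.012, 0.252, 0.076, 0.0, 0.0], [1.0, 0.001, 0.032, 0.251, 0.077, 0.0, 0.0], [1.0, 0.001, 0.052, 0.247, 0.076, 0.0, 0.0], [1.0, 0.001, 0.072, 0.242, 0.077, 0.0, 0.0], [1.0, 0.0, 0.09, 0.235, 0.076, 0.0, 0.0]]
[[1.0, 0.001, 0.109, 0.228, 0.077, 0.0, 0.0], [1.0, 0.001, 0.128, 0.218, 0.076, 0.0, 0.0]]
```

Request:
move_arm:
  targets:
    - [[1, 0, -0.087, 0.237, 0.076, 0, 0], [1, 0, -0.068, 0.243, 0.077, 0, 0], [1, 0, -0.049, 0.248, 0.076, 0, 0], [1, 0, -0.028, 0.251, 0.077, 0, 0], [1, 0, -0.009, 0.252, 0.076, 0, 0]]

```text
time_s: 1.25
eef_pos: [351.8, 344.6, 231.4]
ee_rot: [0.648, 0.284, 0.647, -0.284]
force: [0.0, 0.4, 0.2]
grip_width: 0.998
```

Request:
move_arm:
  targets:
    - [[1, 0, 0.012, 0.252, 0.076, 0, 0], [1, 0, 0.032, 0.251, 0.077, 0, 0], [1, 0, 0.052, 0.247, 0.076, 0, 0], [1, 0, 0.072, 0.242, 0.077, 0, 0], [1, 0, 0.09, 0.235, 0.076, 0, 0]]

```text
time_s: 1.75
eef_pos: [486.9, 211.9, 231.4]
ee_rot: [0.578, 0.407, 0.578, -0.407]
force: [1.4, 1.1, 0.7]
grip_width: 1.001
```

Request:
move_arm:
  targets:
    - [[1, 0, 0.109, 0.228, 0.077, 0, 0], [1, 0, 0.128, 0.218, 0.076, 0, 0], [1, 0, 0, 0, 0, 0, 0], [1, 0, 0, 0, 0, 0, 0], [1, 0, 0, 0, 0, 0, 0]]

```text
time_s: 2.25
eef_pos: [539.5, 160.8, 231.3]
ee_rot: [0.545, 0.451, 0.545, -0.451]
force: [0.1, -0.0, 0.3]
grip_width: 0.997
```

```bash
python3 - <<'E'
from h import *
st=ctrl.sense();print(st["eef_pos"],st["ee_rot"],st["force"])
im=ctrl.capture("wrist");np.save("w1.npy",im);np.savez("w1s.npz",p=st["eef_pos"],q=st["ee_rot"])
save(im,"w1.png",1.4)
E
```

```text
[539.46490492 160.77332348 231.34773342] [ 0.54464455  0.45082175  0.54488463 -0.45080239] [ 0.08985995 -0.0258126   0.29975524]
```

View pics/w1.png

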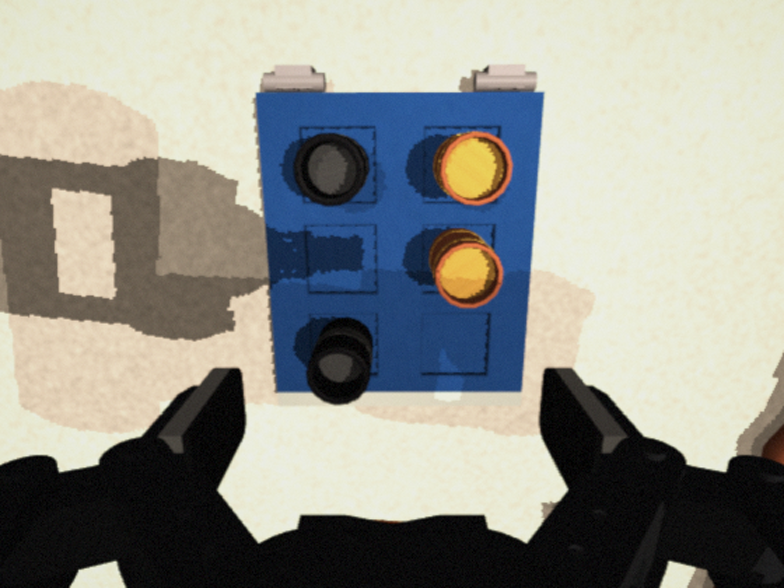

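```bash
python3 - <<'E'
from h import *
from scipy.optimize import least_squares
s=np.load("w1s.npz");C=cam("wrist",dict(eef_pos=s["p"],ee_rot=s["q"]))
L=[];U=[]
def pk(cx,cy,pts):
    for (a,b),u in zip([(-25,25),(25,25),(25,-25),(-25,-25)],pts):
        if u: L.append((cx+a,cy+b));U.append(u)
pk(-42,0,[(305,225),(377,225),(377,293),(308,293)])
pk(42,-66,[(422,313),(490,313),(487,374),(421,374)])
pk(-42,66,[(300,127),(376,127),None,None]); pk(42,66,[(424,127),(500,127),None,None])
L+=[(-95,115),(95,115)];U+=[(256,93),(544,93)]
W=unproj(np.array(U)/1.4,24,C)[:,:2];L=np.array(L,float)
def T(p,l):
    c,s=np.cos(p[2]),np.sin(p[2]); l=np.atleast_2d(l); return np.c_[p[0]+c*l[:,0]-s*l[:,1],p[1]+s*l[:,0]+c*l[:,1]]
r=least_squares(lambda p:(T(p,L)-W).ravel(),[545,148,.187]);p=r.x
print(p,np.degrees(p[2]));print(r.fun.reshape(-1,2).round(1))
print("cp",T(p,[42,-66]),W[4:8].mean(0),"bp",T(p,[-42,0]),W[:4].mean(0),"edge",T(p,[0,-115]))
np.save("rest.npy",p)
E
python3 plan.py 1 454 -245 160 10.7
```

```text
[5.46790919e+02 1.51922653e+02 1.90710450e-01] 10.926903907158387
[[-0.1 -0.4]
 [-0.8 -0.4]
 [-0.3 -0.4]
 [ 0.2 -0.4]
 [ 0.6 -0.7]
 [ 0.2 -0.7]
 [ 0.1 -1.3]
 [ 0.8 -1.3]
 [-0.1 -0.2]
 [-0.9 -0.2]
 [ 1.   0.2]
 [ 0.2  0.2]
 [-0.8  2.4]
 [-0.   3. ]]
cp [[600.54018046  95.08061848]] [600.10958942  96.05495172] bp [[505.55238639 143.96127907]] [505.80664135 144.35873079] edge [[568.58991744  39.00762415]]
from [539.4 160.9 231.5] yaw 10.8 j [ 0.08  0.4   1.38  0.    1.37 -0.11] dist 420.9 turn [ 0.1 -0.   0. ]
[[1.0, 0.043, -0.097, 0.232, 0.0, -0.0, 0.0], [1.0, 0.044, -0.097, 0.232, 0.0, -0.0, 0.0], [1.0, 0.043, -0.097, 0.232, 0.0, -0.0, 0.0], [1.0, 0.043, -0.097, 0.232, 0.001, -0.0, 0.0], [1.0, 0.043, -0.096, 0.232, -0.0, -0.0, 0.0]]
[[1.0, 0.044, -0.097, 0.232, -0.0, -0.0, 0.0], [1.0, 0.043, -0.097, 0.232, 0.0, -0.0, 0.0], [1.0, 0.043, -0.096, 0.232, 0.0, -0.0, 0.0], [1.0, 0.044, -0.097, 0.232, 0.0, -0.0, 0.0], [1.0, 0.043, -0.097, 0.232, 0.0, -0.0, 0.0]]
[[1.0, 0.043, -0.097, 0.232, 0.001, -0.0, 0.0]]
```

Request:
move_arm:
  targets:
    - [[1, 0.045, -0.097, 0.245, 0, 0, 0], [1, 0.045, -0.097, 0.245, 0, 0, 0], [1, 0.045, -0.097, 0.245, 0, 0, 0], [1, 0.045, -0.097, 0.245, 0, 0, 0], [1, 0.045, -0.097, 0.245, 0, 0, 0]]

```text
time_s: 2.8
eef_pos: [501.9, -34.4, 197.7]
ee_rot: [0.545, 0.451, 0.545, -0.451]
force: [1.0, 0.0, -0.3]
grip_width: 1.001
```

Request:
move_arm:
  targets:
    - [[1, 0.045, -0.097, 0.245, 0, 0, 0], [1, 0.045, -0.097, 0.245, 0, 0, 0], [1, 0.045, -0.097, 0.245, 0, 0, 0], [1, 0.045, -0.097, 0.245, 0, 0, 0], [1, 0.045, -0.097, 0.245, 0, 0, 0]]

```text
time_s: 3.3
eef_pos: [465.0, -228.6, 164.0]
ee_rot: [0.545, 0.451, 0.545, -0.451]
force: [0.4, 0.0, 0.2]
grip_width: 1.0
```

Request:
move_arm:
  targets:
    - [[1, 0.03, -0.097, 0.245, 0, 0, 0], [1, 0, 0, 0, 0, 0, 0], [1, 0, 0, 0, 0, 0, 0], [1, 0, 0, 0, 0, 0, 0]]

```text
time_s: 3.7
eef_pos: [458.2, -265.5, 159.6]
ee_rot: [0.545, 0.451, 0.545, -0.451]
force: [-0.3, -0.5, -0.2]
grip_width: 0.997
```

```bash
cat > look.py <<'E'
from h import *
import sys
lab,name,z0=sys.argv[1],sys.argv[2],float(sys.argv[3])
st=ctrl.sense();print(st["eef_pos"].round(1),st["ee_rot"].round(3))
im=ctrl.capture("wrist");save(im,name,1.4);C=cam("wrist",st)
for d in ctrl.cut_out(lab,"wrist"):
    p=d["point"];x0=unproj([p[1],p[0]],z0+40,C)[0][:2]
    print(round(d["confidence"],2),p,d["pixels"].sum(),*fitcyl(d["pixels"],C,x0,z0))
E
python3 look.py black_a_mid w2.png 0
```

```text
[ 458.2 -265.5  159.6] [ 0.545  0.451  0.545 -0.451]
0.77 [210.0, 275.3] 3195 [ 455.20076004 -275.59304492] 0.9245960951508693
```

View pics/w2.png

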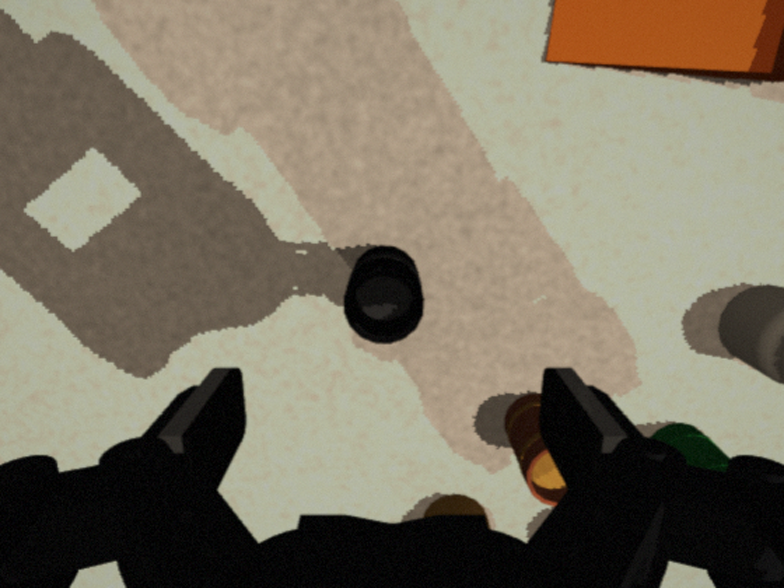

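```bash
python3 plan.py 1 455 -275.6 22 10.9 35
```

```text
from [ 458.3 -265.6  159.6] yaw 10.8 j [-0.75  0.39  1.59  0.    1.17 -0.94] dist 138.1 turn [-0.1  0.  -0. ]
[[1.0, 0.229, -0.009, 0.015, -0.0, 0.0, -0.0], [1.0, 0.23, -0.008, 0.016, -0.001, 0.0, -0.0], [1.0, 0.229, -0.009, 0.015, -0.0, 0.0, -0.0], [1.0, 0.23, -0.008, 0.015, -0.0, 0.0, -0.0]]
```

Request:
move_arm:
  targets:
    - [[1, 0.1, -0.034, 0.061, 0, 0, 0], [1, 0.2, 0, 0, 0, 0, 0], [1, 0.25, 0, 0, 0, 0, 0], [1, 0.25, 0, 0, 0, 0, 0], [1, 0.117, 0, 0, 0, 0, 0]]

```text
time_s: 4.3
eef_pos: [453.8, -274.9, 19.1]
ee_rot: [0.543, 0.451, 0.546, -0.451]
force: [1.2, 0.1, 1.0]
grip_width: 0.998
```

Request:
move_arm:
  targets:
    - [[0.3, 0, 0, 0, 0, 0, 0], [0.3, 0, 0, 0, 0, 0, 0], [0.3, 0, 0, 0, 0, 0, 0], [0.3, 0, 0, 0, 0, 0, 0], [0.3, 0, 0, 0, 0, 0, 0]]
  force: 30

```text
time_s: 4.8
eef_pos: [455.3, -277.2, 23.4]
ee_rot: [0.545, 0.451, 0.543, -0.451]
force: [0.6, 1.3, 7.2]
grip_width: 0.485
```

Request:
move_arm:
  targets:
    - [[0, 0, 0, 0, 0, 0, 0], [0, 0, 0, 0, 0, 0, 0], [0, 0, 0, 0, 0, 0, 0]]
  force: 30

```text
time_s: 5.1
eef_pos: [455.3, -277.2, 23.4]
ee_rot: [0.545, 0.451, 0.543, -0.451]
force: [0.0, 2.1, 7.8]
grip_width: 0.484
```

Request:
move_arm:
  targets:
    - [[0, -0.1, 0, 0, 0, 0, 0], [0, -0.2, 0, 0, 0, 0, 0], [0, -0.2, 0, 0, 0, 0, 0], [0, -0.2, 0, 0, 0, 0, 0], [0, 0, 0, 0, 0, 0, 0]]

```text
time_s: 5.6
eef_pos: [456.0, -278.1, 131.3]
ee_rot: [0.547, 0.451, 0.542, -0.451]
force: [0.5, -0.0, -1.0]
grip_width: 0.491
```

```bash
python3 - <<'E'
from h import *
st=ctrl.sense();print(st)
save(ctrl.capture("wrist"),"w3.png",1.4)
E
python3 plan.py 0 505.6 144.1 130 10.9
```

```text
{'time_s': 5.6, 'joints': array([-7.67097424e-01,  4.27592234e-01,  1.61116862e+00, -1.48408227e-05,
        1.09440053e+00, -9.54039143e-01]), 'dq': array([-0.00178419,  0.05633965,  0.06498124, -0.00028453, -0.05860823,
       -0.00109366]), 'tau': array([ 8.18668725e-02, -4.47557652e+01, -2.35383314e+01, -4.22686455e-03,
        6.31461572e-01, -5.13947743e-04]), 'eef_pos': array([ 456.03447524, -278.10191526,  131.28592022]), 'ee_rot': array([ 0.54745361,  0.45091561,  0.54150936, -0.45137266]), 'force': array([ 0.45221199, -0.04543343, -1.03492365]), 'wrist_torque': array([-0.01987303,  0.03585814,  0.02034451]), 'grip_width': 0.49094003750248183}
from [ 455.2 -277.4  129. ] yaw 10.7 j [-0.77  0.43  1.61 -0.    1.09 -0.95] dist 424.5 turn [-0.2  0.2 -0.2]
[[0.0, -0.001, 0.077, -0.245, -0.0, 0.0, -0.0], [0.0, -0.002, 0.078, -0.246, -0.001, 0.001, -0.0], [0.0, -0.001, 0.078, -0.245, 0.0, 0.0, -0.001], [0.0, -0.001, 0.077, -0.245, -0.0, 0.0, 0.0], [0.0, -0.001, 0.078, -0.245, -0.0, 0.001, -0.0]]
[[0.0, -0.001, 0.078, -0.246, -0.001, 0.0, -0.0], [0.0, -0.001, 0.078, -0.245, -0.0, 0.0, -0.001], [0.0, -0.001, 0.078, -0.245, -0.0, 0.001, 0.0], [0.0, -0.001, 0.078, -0.245, -0.001, 0.0, -0.0], [0.0, -0.001, 0.078, -0.245, 0.0, 0.0, -0.0]]
[[0.0, -0.0, 0.078, -0.245, -0.0, 0.001, -0.001]]
```

View pics/w3.png

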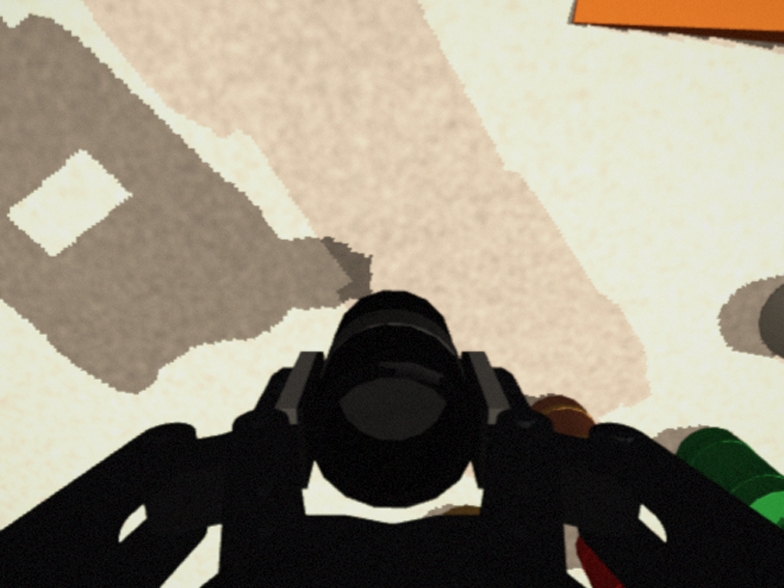

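Request:
move_arm:
  targets:
    - [[0, 0, 0.04, -0.12, 0, 0, 0], [0, 0, 0.078, -0.244, 0, 0, 0], [0, 0, 0.078, -0.244, 0, 0, 0], [0, 0, 0.078, -0.244, 0, 0, 0], [0, 0, 0.078, -0.244, 0, 0, 0]]

```text
time_s: 6.15
eef_pos: [475.4, -103.8, 126.0]
ee_rot: [0.544, 0.451, 0.545, -0.451]
force: [0.6, -0.1, -1.8]
grip_width: 0.489
```

Request:
move_arm:
  targets:
    - [[0, 0, 0.078, -0.244, 0, 0, 0], [0, 0, 0.078, -0.244, 0, 0, 0], [0, 0, 0.078, -0.244, 0, 0, 0], [0, 0, 0.078, -0.244, 0, 0, 0], [0, 0, 0.078, -0.244, 0, 0, 0]]

```text
time_s: 6.65
eef_pos: [498.9, 86.8, 126.0]
ee_rot: [0.544, 0.451, 0.545, -0.451]
force: [0.5, -0.5, -0.8]
grip_width: 0.485
```

Request:
move_arm:
  targets:
    - [[0, 0, 0.078, -0.244, 0, 0, 0], [0, 0, 0.04, -0.12, 0, 0, 0], [0, 0, 0, 0, 0, 0, 0], [0, 0, 0, 0, 0, 0, 0], [0, 0, 0, 0, 0, 0, 0]]

```text
time_s: 7.15
eef_pos: [506.5, 141.2, 126.4]
ee_rot: [0.544, 0.451, 0.544, -0.452]
force: [-0.7, 0.5, -1.5]
grip_width: 0.486
```

```bash
python3 look.py black_a_mid w4.png 105; python3 plan.py 0 505.8 142.6 60 10.9 30
```

```text
[506.5 141.2 126.4] [ 0.544  0.451  0.544 -0.452]
0.57 [287.9, 280.7] 14489 [506.2955864  144.50045768] 0.9110591469359796
from [506.6 141.2 126.6] yaw 10.6 j [ 0.05  0.42  1.63 -0.    1.09 -0.14] dist 66.6 turn [-0.3  0.   0. ]
[[0.0, 0.148, -0.001, -0.003, -0.002, 0.0, 0.0], [0.0, 0.148, -0.001, -0.004, -0.001, 0.0, 0.0], [0.0, 0.148, -0.001, -0.003, -0.002, 0.0, 0.0]]
```

View pics/w4.png

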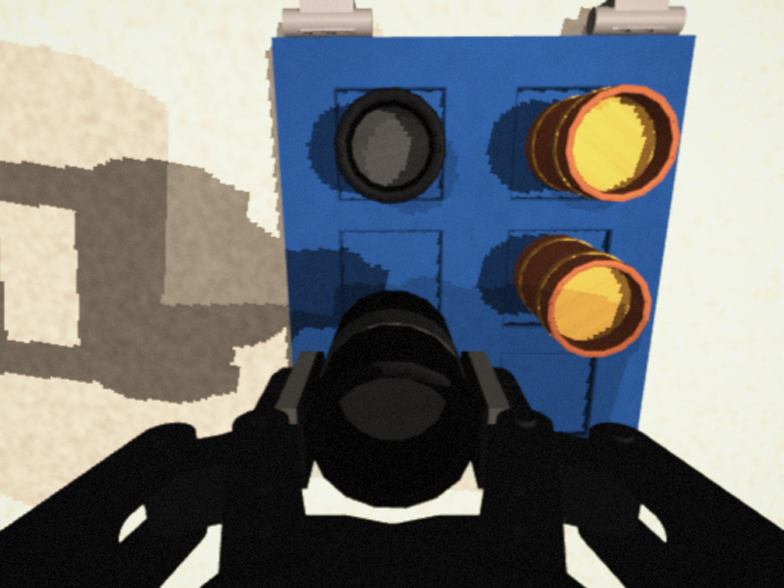

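Request:
move_arm:
  targets:
    - [[0, 0.15, -0.005, 0, -0.004, 0, 0], [0, 0.15, 0, 0, 0, 0, 0], [0, 0.15, 0, 0, 0, 0, 0], [0, 0.07, 0, 0, 0, 0, 0], [0, 0, 0, 0, 0, 0, 0]]

```text
time_s: 7.75
eef_pos: [505.4, 141.5, 47.8]
ee_rot: [0.545, 0.45, 0.546, -0.451]
force: [-0.8, 0.0, -0.2]
grip_width: 0.488
```

```bash
python3 look.py black_a_mid w5.png 24; python3 -c "
from h import *
print(ctrl.sense()['force'])"
```

```text
[505.4 141.5  47.8] [ 0.545  0.45   0.546 -0.451]
0.62 [292.0, 282.2] 14565 [505.08756245 142.79961849] 0.9515630152792344
[-0.31650345  0.05224979 -0.82748569]
```

View pics/w5.png

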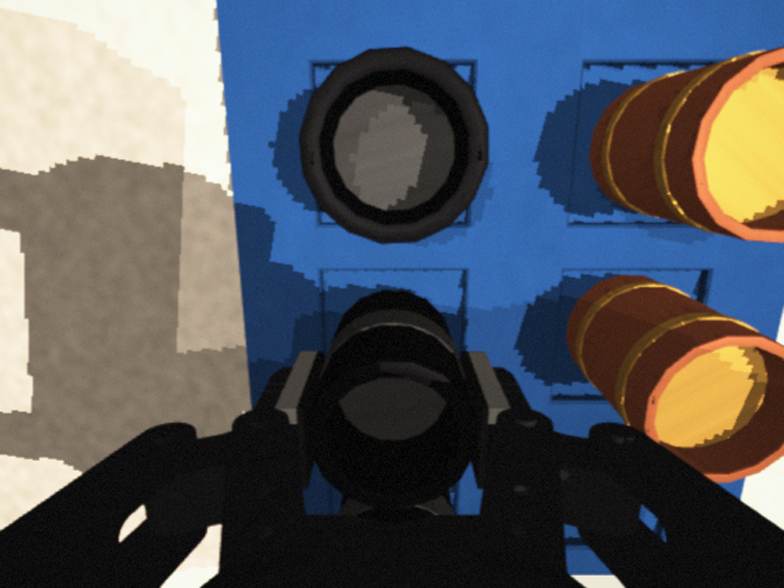

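```bash
python3 - <<'E'
from h import *
st=ctrl.sense();C=cam("wrist",st);p=np.load("rest.npy")
W=unproj(np.array([[394.5,291],[321,270],[468,270]])/1.4,24.4,C)[:,:2]
d=W-p[:2];c,s=np.cos(p[2]),np.sin(p[2]);print(np.c_[c*d[:,0]+s*d[:,1],-s*d[:,0]+c*d[:,1]])
E
```

```text
[[-40.53635402  17.56985526]
 [-65.96606148  25.13861145]
 [-15.12466603  25.13542003]]
```

Request:
move_arm:
  targets:
    - [[0, 0, 0, -0.017, 0, 0, 0], [0, 0.02, 0, 0, 0, 0, 0], [0, 0.013, 0, 0, 0, 0, 0], [0, 0, 0, 0, 0, 0, 0], [0, 0, 0, 0, 0, 0, 0]]

```text
time_s: 8.35
eef_pos: [505.4, 144.5, 43.8]
ee_rot: [0.545, 0.45, 0.545, -0.45]
force: [0.3, 0.3, -1.8]
grip_width: 0.487
```

Request:
move_arm:
  targets:
    - [[0, 0.008, 0, 0, 0, 0, 0], [0, 0, 0, 0, 0, 0, 0], [0.72, 0, 0, 0, 0, 0, 0], [0.72, 0, 0, 0, 0, 0, 0], [0.72, 0, 0, 0, 0, 0, 0]]

```text
time_s: 8.85
eef_pos: [505.5, 144.5, 42.7]
ee_rot: [0.545, 0.45, 0.545, -0.45]
force: [-0.3, 0.3, -0.3]
grip_width: 0.719
```

Request:
move_arm:
  targets:
    - [[0.72, -0.05, 0, 0, 0, 0, 0], [0.72, -0.2, 0, 0, 0, 0, 0], [0.72, -0.25, 0, 0, 0, 0, 0], [0.72, -0.2, 0, 0, 0, 0, 0], [0.72, 0, 0, 0, 0, 0, 0]]

```text
time_s: 9.35
eef_pos: [507.3, 144.7, 152.1]
ee_rot: [0.548, 0.452, 0.543, -0.448]
force: [-0.3, -0.2, 0.1]
grip_width: 0.721
```

```bash
python3 look.py black_a_mid w6.png 19;  python3 plan.py 1 565 -348 160 10.9
```

```text
[507.3 144.7 152.1] [ 0.548  0.452  0.543 -0.448]
0.83 [208.0, 277.0] 3945 [504.9611514  145.46153142] 0.9318545887807259
from [505.4 144.5 148.1] yaw 10.9 j [ 0.06  0.39  1.61  0.    1.13 -0.14] dist 496.3 turn [ 0.   0.  -0.1]
[[1.0, -0.006, -0.018, 0.254, 0.0, 0.0, -0.0], [1.0, -0.006, -0.018, 0.254, 0.0, 0.0, -0.0], [1.0, -0.006, -0.018, 0.253, 0.0, 0.0, -0.0], [1.0, -0.006, -0.018, 0.254, 0.0, 0.0, -0.0], [1.0, -0.007, -0.018, 0.254, 0.0, 0.0, -0.0]]
[[1.0, -0.006, -0.018, 0.254, 0.0, 0.0, -0.0], [1.0, -0.006, -0.018, 0.253, 0.0, 0.0, -0.001], [1.0, -0.006, -0.018, 0.254, 0.0, 0.0, 0.0], [1.0, -0.006, -0.018, 0.254, 0.0, 0.0, 0.0], [1.0, -0.006, -0.018, 0.254, 0.001, 0.0, 0.0]]
[[1.0, -0.006, -0.017, 0.254, -0.0, 0.0, 0.0], [1.0, -0.006, -0.018, 0.253, -0.0, 0.0, 0.0], [1.0, -0.006, -0.018, 0.254, -0.0, 0.0, 0.0]]
```

View pics/w6.png

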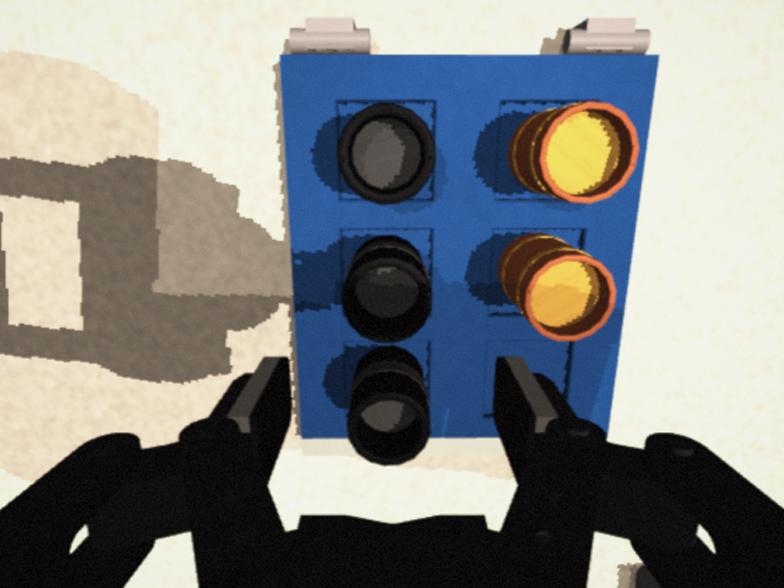

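Request:
move_arm:
  targets:
    - [[1, -0.006, -0.018, 0.254, 0, 0, 0], [1, -0.006, -0.018, 0.254, 0, 0, 0], [1, -0.006, -0.018, 0.254, 0, 0, 0], [1, -0.006, -0.018, 0.254, 0, 0, 0], [1, -0.006, -0.018, 0.254, 0, 0, 0]]

```text
time_s: 9.95
eef_pos: [527.7, -46.5, 150.9]
ee_rot: [0.545, 0.45, 0.546, -0.45]
force: [0.3, -0.8, 0.1]
grip_width: 1.001
```

Request:
move_arm:
  targets:
    - [[1, -0.006, -0.018, 0.254, 0, 0, 0], [1, -0.006, -0.018, 0.254, 0, 0, 0], [1, -0.006, -0.018, 0.254, 0, 0, 0], [1, -0.006, -0.018, 0.254, 0, 0, 0], [1, -0.006, -0.018, 0.254, 0, 0, 0]]

```text
time_s: 10.45
eef_pos: [550.7, -236.0, 155.2]
ee_rot: [0.544, 0.45, 0.546, -0.45]
force: [0.4, -0.4, 0.4]
grip_width: 1.002
```

Request:
move_arm:
  targets:
    - [[1, -0.006, -0.018, 0.254, 0, 0, 0], [1, -0.006, -0.018, 0.254, 0, 0, 0], [1, -0.006, -0.018, 0.254, 0, 0, 0], [1, 0, 0, 0, 0, 0, 0], [1, 0, 0, 0, 0, 0, 0]]

```text
time_s: 10.95
eef_pos: [564.3, -348.5, 157.4]
ee_rot: [0.544, 0.45, 0.546, -0.45]
force: [-1.2, 1.0, -0.5]
grip_width: 0.997
```

```bash
python3 look.py copper_a_mid w7.png 0
```

```text
[ 564.3 -348.5  157.4] [ 0.544  0.45   0.546 -0.45 ]
0.77 [239.1, 413.5] 4025 [ 675.15646961 -359.81106589] 0.9457977839335181
0.62 [314.5, 342.4] 3643 [ 632.28360869 -436.54978214] 0.9437983530347426
0.59 [212.6, 289.8] 3273 [ 573.7241628 -355.9559512] 0.9344174364268942
```

View pics/w7.png

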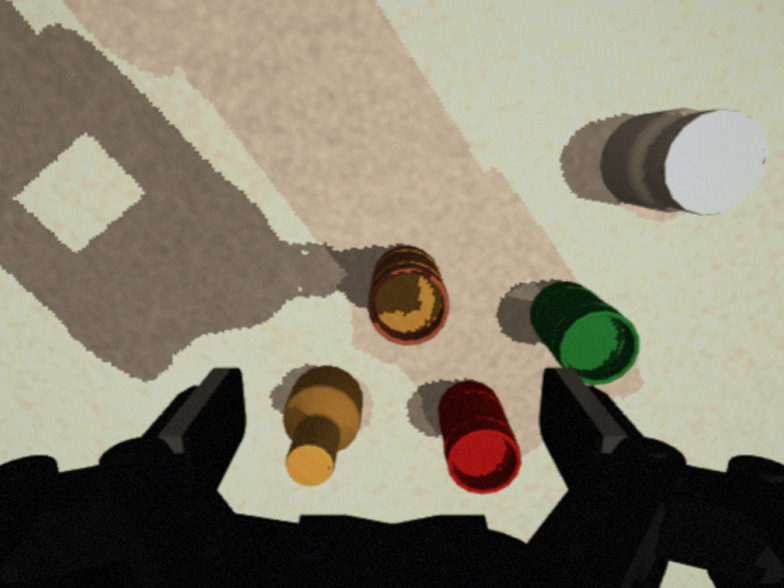

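Request:
move_arm:
  targets:
    - [[1, 0.1, 0.052, 0.056, 0, 0, 0], [1, 0.2, 0, 0, 0, 0, 0], [1, 0.25, 0, 0, 0, 0, 0], [1, 0.25, 0, 0, 0, 0, 0], [1, 0.1, 0, 0, 0, 0, 0]]

```text
time_s: 11.55
eef_pos: [573.0, -352.8, 20.6]
ee_rot: [0.543, 0.45, 0.548, -0.45]
force: [1.0, -0.0, -0.1]
grip_width: 1.0
```

Request:
move_arm:
  targets:
    - [[1, 0, 0, 0, 0, 0, 0], [1, 0, 0, 0, 0, 0, 0]]

```text
time_s: 11.75
eef_pos: [575.0, -355.4, 26.2]
ee_rot: [0.546, 0.45, 0.545, -0.45]
force: [0.5, 0.0, -0.2]
grip_width: 0.998
```

```bash
python3 look.py copper_a_mid w8.png 0
```

```text
[ 575.  -355.4   26.2] [ 0.546  0.45   0.545 -0.45 ]
0.75 [370.7, 365.3] 674 [ 634.11011089 -437.65956593] 0.1683594982547436
0.7 [295.0, 490.1] 6570 [ 682.77264022 -351.77689548] 0.49810000093243856
0.66 [294.3, 276.1] 13935 [ 573.88459515 -355.71197106] 0.9436581491114807
```

View pics/w8.png

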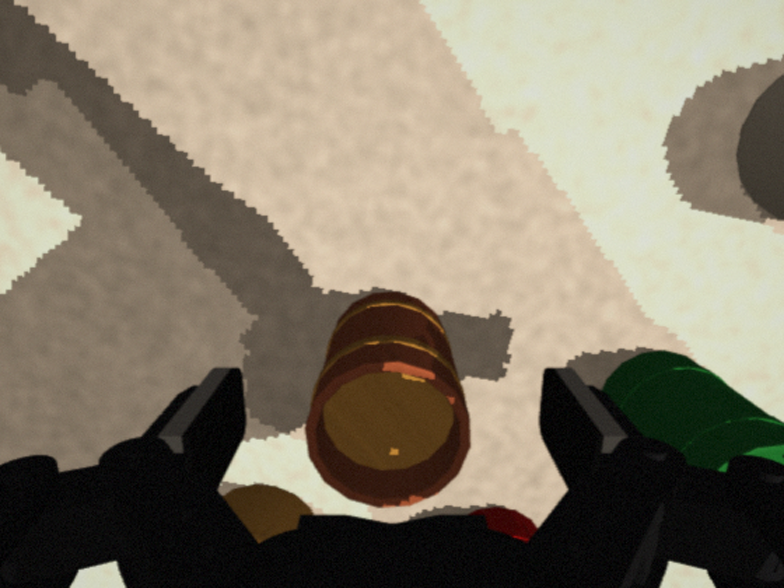

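Copper sits between the jaws (about (388,400) in the enlarged picture), centred to about 1 mm. Closing and lifting.

Request:
move_arm:
  targets:
    - [[0, 0.013, 0, 0, 0, 0, 0], [0, 0, 0, 0, 0, 0, 0], [0, 0, 0, 0, 0, 0, 0], [0, 0, 0, 0, 0, 0, 0], [0, 0, 0, 0, 0, 0, 0]]
  force: 30

```text
time_s: 12.35
eef_pos: [574.4, -355.4, 22.9]
ee_rot: [0.546, 0.45, 0.545, -0.45]
force: [-1.7, 0.5, 5.2]
grip_width: 0.489
```

Request:
move_arm:
  targets:
    - [[0, 0, 0, 0, 0, 0, 0], [0, 0, 0, 0, 0, 0, 0]]

```text
time_s: 12.55
eef_pos: [574.4, -355.4, 22.9]
ee_rot: [0.546, 0.45, 0.545, -0.45]
force: [-1.3, 0.8, 5.8]
grip_width: 0.49
```

Request:
move_arm:
  targets:
    - [[0, -0.1, 0, 0, 0, 0, 0], [0, -0.2, 0, 0, 0, 0, 0], [0, -0.2, 0, 0, 0, 0, 0], [0, -0.2, 0, 0, 0, 0, 0], [0, 0, 0, 0, 0, 0, 0]]

```text
time_s: 13.05
eef_pos: [575.6, -356.4, 132.8]
ee_rot: [0.548, 0.45, 0.542, -0.45]
force: [0.3, -0.3, 0.4]
grip_width: 0.492
```

```bash
python3 plan.py 0 600.4 95 130 10.9 38
```

```text
from [ 575.6 -356.4  132.8] yaw 10.9 j [-0.73  0.73  1.11 -0.    1.3  -0.92] dist 452.1 turn [ 0.   0.4 -0.3]
[[0.0, 0.0, 0.061, -0.244, 0.0, 0.001, -0.0], [0.0, 0.001, 0.061, -0.243, 0.0, 0.0, -0.001], [0.0, 0.0, 0.061, -0.244, 0.0, 0.001, -0.0], [0.0, 0.001, 0.061, -0.243, 0.0, 0.0, -0.001], [0.0, 0.001, 0.062, -0.244, 0.0, 0.001, 0.0]]
[[0.0, 0.001, 0.061, -0.244, 0.0, 0.0, -0.0], [0.0, 0.0, 0.061, -0.243, 0.0, 0.001, -0.001], [0.0, 0.002, 0.061, -0.244, 0.0, 0.0, -0.0], [0.0, 0.001, 0.061, -0.243, 0.001, 0.001, -0.001], [0.0, 0.001, 0.061, -0.244, -0.0, 0.0, 0.0]]
[[0.0, 0.001, 0.061, -0.244, -0.0, 0.001, -0.0], [0.0, 0.002, 0.061, -0.243, -0.0, 0.0, -0.001]]
```

Request:
move_arm:
  targets:
    - [[0, 0, 0.03, -0.122, 0, 0, 0], [0, 0, 0.061, -0.244, 0, 0, 0], [0, 0, 0.061, -0.244, 0, 0, 0], [0, 0, 0.061, -0.244, 0, 0, 0], [0, 0, 0.061, -0.244, 0, 0, 0]]

```text
time_s: 13.55
eef_pos: [582.9, -184.1, 127.0]
ee_rot: [0.545, 0.45, 0.546, -0.45]
force: [0.3, -0.2, -1.6]
grip_width: 0.491
```

Request:
move_arm:
  targets:
    - [[0, 0, 0.061, -0.244, 0, 0, 0], [0, 0, 0.061, -0.244, 0, 0, 0], [0, 0, 0.061, -0.244, 0, 0, 0], [0, 0, 0.061, -0.244, 0, 0, 0], [0, 0, 0.061, -0.244, 0, 0, 0]]

```text
time_s: 14.05
eef_pos: [593.1, 4.2, 127.1]
ee_rot: [0.545, 0.45, 0.546, -0.45]
force: [0.3, -0.6, -1.4]
grip_width: 0.487
```

Request:
move_arm:
  targets:
    - [[0, 0, 0.061, -0.244, 0, 0, 0], [0, 0, 0.061, -0.244, 0, 0, 0], [0, 0, 0.03, -0.122, 0, 0, 0], [0, 0, 0, 0, 0, 0, 0], [0, 0, 0, 0, 0, 0, 0]]

```text
time_s: 14.55
eef_pos: [598.3, 96.6, 127.0]
ee_rot: [0.545, 0.45, 0.546, -0.45]
force: [0.5, 0.0, -1.9]
grip_width: 0.492
```

```bash
python3 plan.py 0 600.4 95 60 10.9 38
```

```text
from [598.3  96.6 127. ] yaw 11.0 j [-0.03  0.58  1.37 -0.    1.19 -0.22] dist 67.1 turn [0.1 0.  0. ]
[[0.0, 0.223, 0.006, 0.007, 0.001, 0.0, 0.0], [0.0, 0.224, 0.006, 0.006, 0.0, 0.0, 0.001]]
```

Request:
move_arm:
  targets:
    - [[0, 0.15, 0.012, 0.012, 0, 0, 0], [0, 0.15, 0, 0, 0, 0, 0], [0, 0.15, 0, 0, 0, 0, 0], [0, 0.07, 0, 0, 0, 0, 0], [0, 0, 0, 0, 0, 0, 0]]

```text
time_s: 15.05
eef_pos: [600.0, 94.4, 48.1]
ee_rot: [0.544, 0.45, 0.546, -0.451]
force: [-0.8, 0.0, -0.3]
grip_width: 0.493
```

Request:
move_arm:
  targets:
    - [[0, 0, 0, 0, 0, 0, 0]]

```text
time_s: 15.15
eef_pos: [601.2, 94.8, 50.2]
ee_rot: [0.546, 0.45, 0.545, -0.45]
force: [1.2, -0.4, -0.6]
grip_width: 0.491
```

```bash
python3 look.py copper_a_mid w9.png 25
```

```text
[601.2  94.8  50.2] [ 0.546  0.45   0.545 -0.45 ]
0.97 [298.2, 277.3] 14897 [601.48705017  92.57768078] 0.9834600797068223
```

View pics/w9.png

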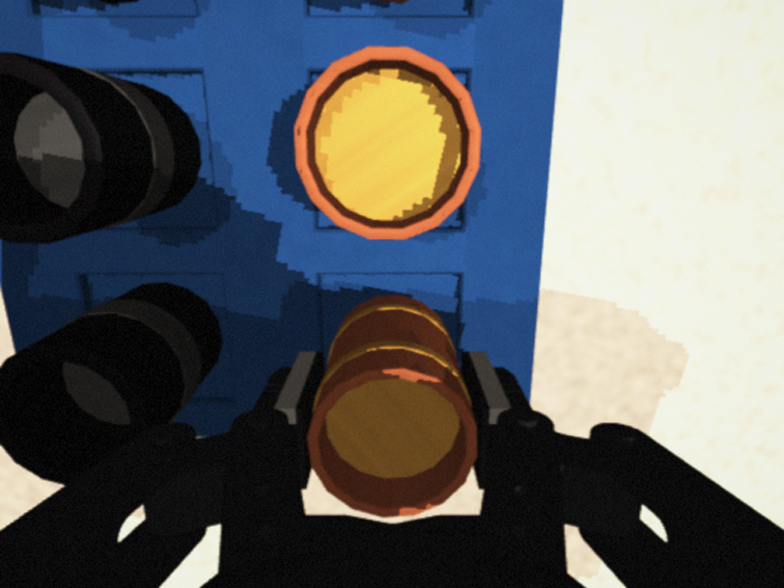

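```bash
python3 - <<'E'
from h import *
st=ctrl.sense();C=cam("wrist",st);p=np.load("rest.npy")
for uv,z in (([[391,295]],27.3),([[317,273],[463,272]],24)):
    W=unproj(np.array(uv)/1.4,z,C)[:,:2]
    d=W-p[:2];c,s=np.cos(p[2]),np.sin(p[2]);print(np.c_[c*d[:,0]+s*d[:,1],-s*d[:,0]+c*d[:,1]])
E
```

```text
[[ 42.55147387 -47.11842628]]
[[ 16.69634361 -40.08037304]
 [ 67.70648014 -39.72679203]]
```

Request:
move_arm:
  targets:
    - [[0, 0, 0, -0.019, 0, 0, 0], [0, 0.02, 0, 0, 0, 0, 0], [0, 0.015, 0, 0, 0, 0, 0], [0, 0, 0, 0, 0, 0, 0], [0, 0, 0, 0, 0, 0, 0]]

```text
time_s: 15.75
eef_pos: [600.1, 98.1, 44.0]
ee_rot: [0.545, 0.45, 0.545, -0.45]
force: [-0.2, 0.1, -0.4]
grip_width: 0.492
```

Request:
move_arm:
  targets:
    - [[0, 0.009, 0, 0, 0, 0, 0], [0, 0, 0, 0, 0, 0, 0], [0.72, 0, 0, 0, 0, 0, 0], [0.72, 0, 0, 0, 0, 0, 0], [0.72, 0, 0, 0, 0, 0, 0]]

```text
time_s: 16.25
eef_pos: [600.2, 98.1, 42.9]
ee_rot: [0.545, 0.45, 0.545, -0.45]
force: [0.3, 0.5, -0.2]
grip_width: 0.721
```

Request:
move_arm:
  targets:
    - [[0.72, -0.05, 0, 0, 0, 0, 0], [0.72, -0.2, 0, 0, 0, 0, 0], [0.72, -0.25, 0, 0, 0, 0, 0], [0.72, -0.3, 0, 0, 0, 0, 0], [0.72, -0.1, 0, 0, 0, 0, 0]]

```text
time_s: 16.75
eef_pos: [601.5, 98.2, 183.3]
ee_rot: [0.548, 0.452, 0.543, -0.448]
force: [1.0, 0.1, 0.0]
grip_width: 0.721
```

Request:
move_arm:
  targets:
    - [[0.9, 0, 0, 0, 0, 0, 0], [0.9, 0, 0, 0, 0, 0, 0]]

```text
time_s: 16.95
eef_pos: [599.7, 98.2, 177.2]
ee_rot: [0.545, 0.45, 0.546, -0.45]
force: [-0.7, -0.0, -1.4]
grip_width: 0.896
```

```bash
python3 look.py copper_a_mid w10.png 19; python3 look.py black_a_mid w10.png 19; python3 plan.py 0.9 633 -95 150 96.7
```

```text
[599.7  98.2 177.2] [ 0.545  0.45   0.546 -0.45 ]
0.82 [201.0, 280.0] 3126 [599.80709946  97.64099749] 0.907976606268554
[599.5  98.2 176.3] [ 0.545  0.449  0.546 -0.451]
0.79 [109.9, 162.5] 4139 [506.05997696 145.35107865] 0.9196634378662903
from [599.6  98.2 176.5] yaw 10.9 j [-0.03  0.54  1.31 -0.    1.3  -0.22] dist 197.8 turn [-85.8  -0.1   0.1]
[[0.9, 0.016, -0.002, 0.119, -0.13, -0.0, 0.0], [0.9, 0.016, -0.019, 0.117, -0.13, -0.0, 0.0], [0.9, 0.016, -0.034, 0.114, -0.13, -0.001, 0.0], [0.9, 0.016, -0.049, 0.108, -0.13, 0.0, 0.0], [0.9, 0.016, -0.064, 0.1, -0.13, -0.0, 0.001]]
[[0.9, 0.016, -0.076, 0.091, -0.13, -0.0, -0.0], [0.9, 0.016, -0.089, 0.08, -0.13, -0.0, -0.0], [0.9, 0.016, -0.098, 0.067, -0.13, -0.0, -0.0], [0.9, 0.016, -0.106, 0.053, -0.129, -0.001, 0.0], [0.9, 0.016, -0.112, 0.038, -0.13, 0.0, 0.0]]
[[0.9, 0.017, -0.117, 0.022, -0.13, -0.0, 0.0]]
```

View pics/w10.png

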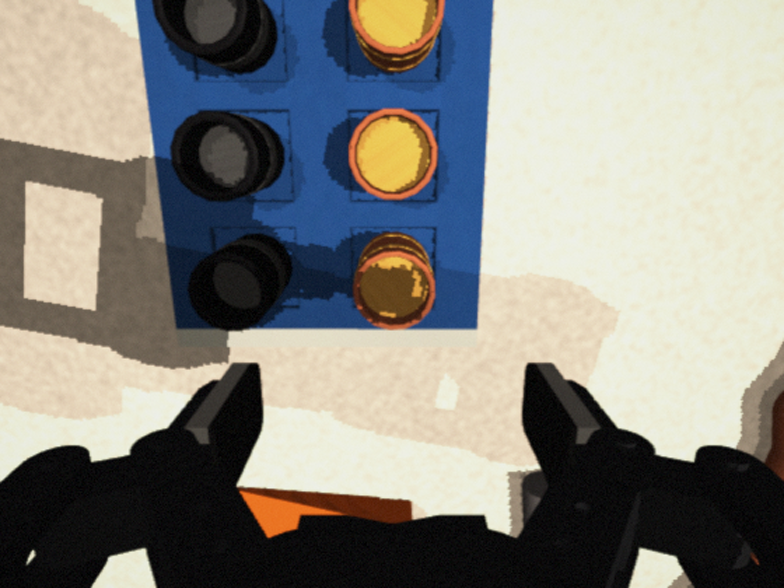

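Request:
move_arm:
  targets:
    - [[1, 0.016, -0.002, 0.119, -0.13, 0, 0], [1, 0.016, -0.019, 0.117, -0.13, 0, 0], [1, 0.016, -0.034, 0.114, -0.13, 0, 0], [1, 0.016, -0.049, 0.108, -0.13, 0, 0], [1, 0.016, -0.064, 0.1, -0.13, 0, 0]]

```text
time_s: 17.65
eef_pos: [615.1, 9.7, 164.8]
ee_rot: [0.665, 0.24, 0.666, -0.24]
force: [-0.3, 0.1, 0.2]
grip_width: 1.002
```

Request:
move_arm:
  targets:
    - [[1, 0.016, -0.076, 0.091, -0.13, 0, 0], [1, 0.016, -0.089, 0.08, -0.13, 0, 0], [1, 0.016, -0.098, 0.067, -0.13, 0, 0], [1, 0.016, -0.106, 0.053, -0.13, 0, 0], [1, 0.016, -0.112, 0.038, -0.13, 0, 0]]

```text
time_s: 18.15
eef_pos: [630.3, -78.0, 152.7]
ee_rot: [0.707, 0.005, 0.708, -0.004]
force: [0.7, -0.1, -0.1]
grip_width: 1.001
```

Request:
move_arm:
  targets:
    - [[1, 0.016, -0.13, 0, -0.13, 0, 0], [1, 0, 0, 0, 0, 0, 0], [1, 0, 0, 0, 0, 0, 0], [1, 0, 0, 0, 0, 0, 0]]

```text
time_s: 18.55
eef_pos: [630.1, -96.0, 151.2]
ee_rot: [0.706, -0.041, 0.706, 0.041]
force: [0.3, 0.7, 0.5]
grip_width: 0.998
```

```bash
python3 look.py wedge_grip w11.png 19
```

```text
[630.1 -96.  151.2] [ 0.706 -0.041  0.706  0.041]
0.68 [137.7, 268.7] 10158 [ 620.4584236 -106.8903279] 0.35462215910664785
0.4 [127.7, 498.4] 19675 [561.83130548  45.03812567] 0.2955948556756819
```

View pics/w11.png

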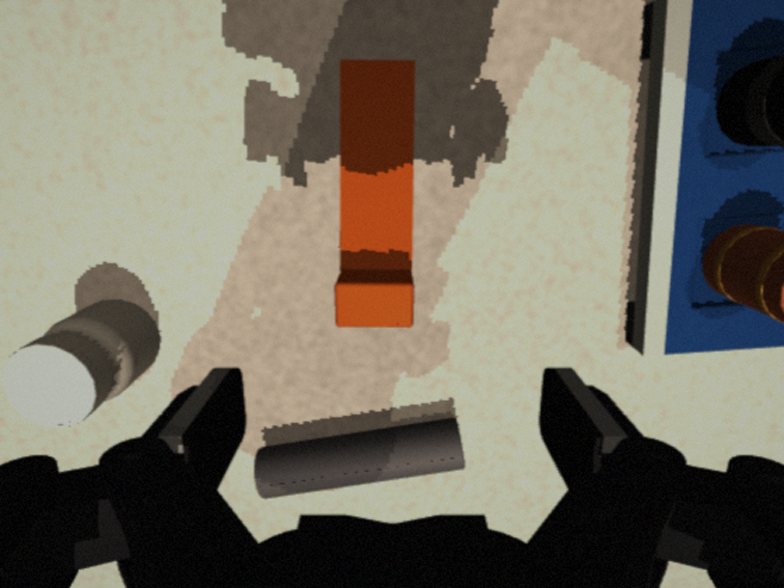

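```bash
python3 - <<'E'
from h import *
st=ctrl.sense();C=cam("wrist",st)
b=unproj(np.array([[336,283],[413,283],[413,326],[336,326]])/1.4,57,C);t=unproj(np.array([[340,60],[414,60]])/1.4,4,C)
print(b,b.mean(0),t,t.mean(0))
d=(t.mean(0)-b.mean(0))[:2];print(np.linalg.norm(d),np.degrees(np.arctan2(d[1],d[0])))
d=(b[1]+b[2]-b[0]-b[3]);print(np.degrees(np.arctan2(d[1],d[0])),np.linalg.norm(d)/2)
E
python3 plan.py 1 634 -105.5 60 97
```

```text
[[ 629.1790004  -124.43068387   57.        ]
 [ 624.74105429  -86.75769018   57.        ]
 [ 647.0762747   -83.86132687   57.        ]
 [ 651.62341467 -122.480152     57.        ]] [ 638.15493602 -104.38246323   57.        ] [[ 520.81028133 -137.41361406    4.        ]
 [ 516.16921157  -98.10069617    4.        ]] [ 518.48974645 -117.75715511    4.        ]
120.41029846706813 -173.6226552034882
96.71693164445442 38.40954761048245
from [630.2 -96.  151.4] yaw 96.7 j [-0.33  0.62  1.23  0.    1.28 -2.02] dist 92.0 turn [-0.3  0.  -0. ]
[[1.0, 0.203, -0.022, 0.006, -0.002, 0.0, -0.0], [1.0, 0.203, -0.022, 0.006, -0.001, 0.0, -0.0], [1.0, 0.203, -0.022, 0.006, -0.002, 0.0, -0.0]]
```

Request:
move_arm:
  targets:
    - [[1, 0.1, -0.063, 0.048, 0, 0, 0], [1, 0.2, 0, 0, 0, 0, 0], [1, 0.25, 0, 0, 0, 0, 0], [1, 0.2, 0, 0, 0, 0, 0], [1, 0.12, 0, 0, 0, 0, 0]]

```text
time_s: 19.15
eef_pos: [637.4, -104.4, 18.3]
ee_rot: [0.705, -0.041, 0.707, 0.042]
force: [0.8, 0.1, -0.4]
grip_width: 0.999
```

Request:
move_arm:
  targets:
    - [[1, 0, 0, 0, 0, 0, 0], [1, 0, 0, 0, 0, 0, 0]]

```text
time_s: 19.35
eef_pos: [638.8, -105.1, 21.7]
ee_rot: [0.706, -0.042, 0.706, 0.041]
force: [0.6, 0.9, -0.6]
grip_width: 0.998
```

```bash
python3 look.py wedge_grip w12.png 19
```

```text
[ 638.8 -105.1   21.7] [ 0.706 -0.042  0.706  0.041]
0.92 [172.1, 282.1] 34175 [ 611.70497682 -108.18098491] 0.4385127814326819
```

View pics/w12.png

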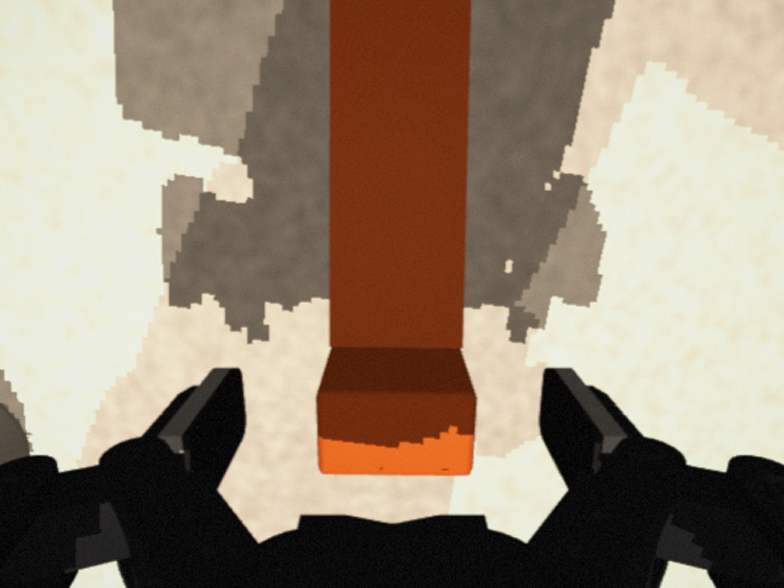

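Request:
move_arm:
  targets:
    - [[1, 0.05, 0.003, 0, 0, 0, 0], [1, 0, 0, 0, 0, 0, 0], [0, 0, 0, 0, 0, 0, 0], [0, 0, 0, 0, 0, 0, 0], [0, 0, 0, 0, 0, 0, 0]]
  force: 80

```text
time_s: 19.95
eef_pos: [638.4, -105.0, 13.5]
ee_rot: [0.706, -0.042, 0.706, 0.042]
force: [-0.0, 0.2, -0.3]
grip_width: 0.517
```

Request:
move_arm:
  targets:
    - [[0, 0, 0, 0, 0, 0, 0], [0, 0, 0, 0, 0, 0, 0], [0, 0, 0, 0, 0, 0, 0]]

```text
time_s: 20.25
eef_pos: [638.7, -105.0, 13.8]
ee_rot: [0.706, -0.042, 0.706, 0.041]
force: [0.3, 0.7, 3.9]
grip_width: 0.457
```

Request:
move_arm:
  targets:
    - [[0, -0.05, 0, 0, 0, 0, 0], [0, -0.05, 0, 0, 0, 0, 0], [0, 0, 0, 0, 0, 0, 0], [0, 0, 0, 0, 0, 0, 0]]

```text
time_s: 20.65
eef_pos: [638.3, -105.0, 28.5]
ee_rot: [0.706, -0.042, 0.706, 0.042]
force: [0.6, -0.0, -1.4]
grip_width: 0.457
```

```bash
python3 plan.py 0 597.4 -110.3 29 10.9 40
```

```text
from [ 638.3 -105.    28.5] yaw 96.7 j [-0.34  0.78  1.3  -0.    1.06 -2.03] dist 41.3 turn [85.8  0.  -0. ]
[[0.0, -0.0, -0.0, -0.025, 0.13, 0.0, -0.0], [0.0, -0.001, -0.004, -0.025, 0.13, 0.0, -0.0], [0.0, 0.0, -0.007, -0.024, 0.13, 0.0, -0.0], [0.0, -0.0, -0.01, -0.023, 0.13, 0.0, -0.0], [0.0, -0.001, -0.013, -0.021, 0.13, 0.0, -0.0]]
[[0.0, 0.0, -0.016, -0.019, 0.13, 0.0, -0.0], [0.0, -0.0, -0.019, -0.017, 0.13, 0.0, -0.0], [0.0, -0.001, -0.02, -0.014, 0.13, 0.0, -0.0], [0.0, 0.0, -0.023, -0.011, 0.131, 0.0, -0.0], [0.0, -0.0, -0.023, -0.009, 0.13, 0.0, -0.0]]
[[0.0, -0.001, -0.025, -0.004, 0.13, 0.0, -0.0]]
```

Request:
move_arm:
  targets:
    - [[0, 0, 0, -0.025, 0.065, 0, 0], [0, 0, -0.004, -0.025, 0.13, 0, 0], [0, 0, -0.007, -0.024, 0.13, 0, 0], [0, 0, -0.01, -0.023, 0.13, 0, 0], [0, 0, -0.013, -0.021, 0.13, 0, 0]]

```text
time_s: 21.15
eef_pos: [619.5, -108.3, 27.9]
ee_rot: [0.685, 0.175, 0.685, -0.175]
force: [-0.1, -0.2, -2.1]
grip_width: 0.462
```

Request:
move_arm:
  targets:
    - [[0, 0, -0.016, -0.019, 0.13, 0, 0], [0, 0, -0.019, -0.017, 0.13, 0, 0], [0, 0, -0.02, -0.014, 0.13, 0, 0], [0, 0, -0.023, -0.011, 0.13, 0, 0], [0, 0, -0.023, -0.009, 0.13, 0, 0]]

```text
time_s: 21.65
eef_pos: [601.1, -112.0, 28.0]
ee_rot: [0.587, 0.394, 0.588, -0.394]
force: [0.3, 0.3, -1.4]
grip_width: 0.461
```

Request:
move_arm:
  targets:
    - [[0, 0, -0.025, -0.004, 0.13, 0, 0], [0, 0, 0, 0, 0.065, 0, 0], [0, 0, 0, 0, 0, 0, 0], [0, 0, 0, 0, 0, 0, 0], [0, 0, 0, 0, 0, 0, 0]]

```text
time_s: 22.15
eef_pos: [597.8, -112.8, 28.2]
ee_rot: [0.546, 0.45, 0.546, -0.45]
force: [-0.1, -0.1, -0.9]
grip_width: 0.46
```

```bash
python3 - <<'E'
from h import *
st=ctrl.sense();Q=q2R(st["ee_rot"]);print(st["eef_pos"],np.degrees(np.arctan2(Q[1,1],Q[0,1])),Q[:,0],st["grip_width"],st["joints"].round(2))
save(ctrl.capture("wrist"),"w13.png",1.4)
save(ctrl.capture("top"),"top13.png",5,(170,270,220,360))
E
```

```text
[ 597.79722046 -112.82400341   28.18251841] 11.026483702667306 [-2.76601360e-04  6.49158394e-05 -9.99999960e-01] 0.46025825987564445 [-0.38  0.71  1.44 -0.    0.99 -0.57]
```

View pics/w13.png

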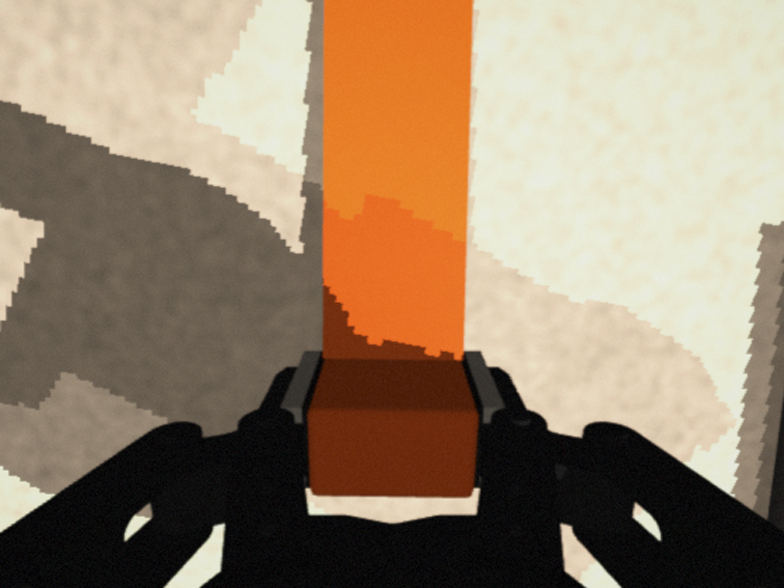

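Request:
move_arm:
  targets:
    - [[0, 0.04, 0, 0, 0, 0, 0], [0, 0.04, 0, 0, 0, 0, 0], [0, 0.014, 0, 0, 0, 0, 0], [0, 0, 0, 0, 0, 0, 0], [0, 0, 0, 0, 0, 0, 0]]

```text
time_s: 22.75
eef_pos: [597.8, -112.9, 14.0]
ee_rot: [0.545, 0.45, 0.545, -0.45]
force: [-1.1, 0.0, -0.9]
grip_width: 0.461
```

```bash
python3 - <<'E'
from h import *
st=ctrl.sense();print(st["eef_pos"],st["force"],st["wrist_torque"])
save(ctrl.capture("scene"),"sc14.png",5,(170,250,225,385))
E
```

```text
[ 597.79792688 -112.86488851   13.98996474] [-1.11081428  0.02811135 -0.93060992] [-0.03513625 -0.02149784 -0.01438857]
```

View pics/sc14.png

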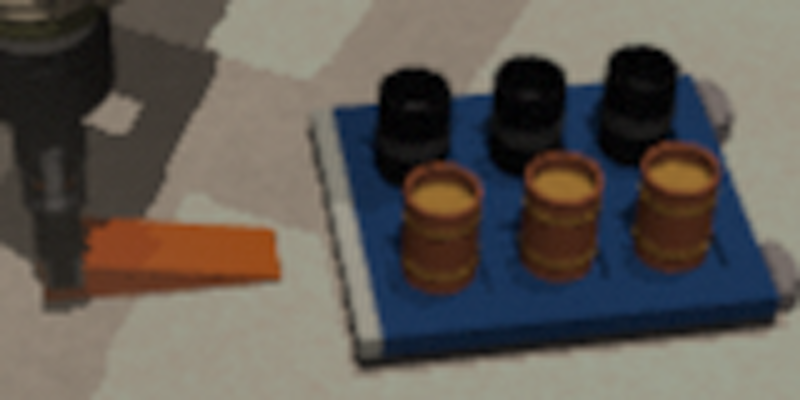

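View pics/top13.png

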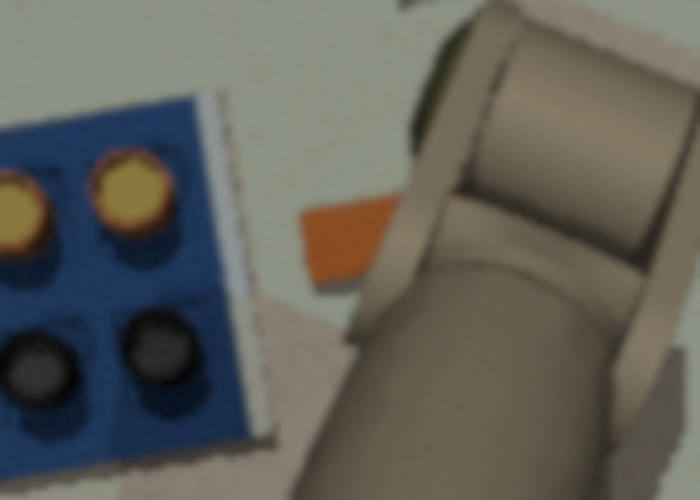

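Request:
move_arm:
  targets:
    - [[0, 0.001, 0, -0.06, 0, 0, 0], [0, 0, 0, -0.08, 0, 0, 0], [0, 0, 0, -0.08, 0, 0, 0], [0, 0, 0, -0.08, 0, 0, 0], [0, 0, 0, 0, 0, 0, 0]]

```text
time_s: 23.3
eef_pos: [588.9, -66.7, 14.1]
ee_rot: [0.546, 0.449, 0.546, -0.45]
force: [-0.9, -0.5, -0.9]
grip_width: 0.459
```

Request:
move_arm:
  targets:
    - [[0, 0, 0, -0.03, 0, 0, 0], [0, 0, 0, -0.03, 0, 0, 0], [0, 0, 0, -0.03, 0, 0, 0], [0, 0, 0, -0.03, 0, 0, 0], [0, 0, 0, 0, 0, 0, 0]]

```text
time_s: 23.8
eef_pos: [585.8, -50.7, 14.0]
ee_rot: [0.545, 0.45, 0.545, -0.45]
force: [0.5, 0.7, -3.8]
grip_width: 0.459
```

```bash
cat > st.py <<'E'
from h import *
st=ctrl.sense();p=np.load("rest.npy");Q=q2R(st["ee_rot"]);tip=st["eef_pos"]-Q[:,2]*122
d=tip[:2]-p[:2];c,s=np.cos(p[2]),np.sin(p[2]);print(st["time_s"],st["eef_pos"].round(1),"tip rest x,y",(c*d[0]+s*d[1]).round(1),(-s*d[0]+c*d[1]).round(1),"under",(115-s*d[0]+c*d[1]).round(1),st["force"].round(1),st["wrist_torque"].round(2),st["grip_width"].round(3), Q[:,0].round(3))
E
python3 st.py
```

```text
Traceback (most recent call last):
  File "st.py", line 3, in <module>
    d=tip[:2]-p[:2];c,s=np.cos(p[2]),np.sin(p[2]);print(st["time_s"],st["eef_pos"].round(1),"tip rest x,y",(c*d[0]+s*d[1]).round(1),(-s*d[0]+c*d[1]).round(1),"under",(115-s*d[0]+c*d[1]).round(1),st["force"].round(1),st["wrist_torque"].round(2),st["grip_width"].round(3), Q[:,0].round(3))
                                                                                                                                                                                                                                                    ^^^^^^^^^^^^^^^^^^^^^^
AttributeError: 'float' object has no attribute 'round'
```

```bash
sed -i 's/st\["grip_width"\].round(3)/st["grip_width"]/' st.py; python3 st.py
```

```text
23.8 [585.8 -50.7  14. ] tip rest x,y -0.1 -84.3 under 30.7 [ 0.5  0.7 -3.8] [-0.02 -0.19 -0.05] 0.4587311716252386 [-0.  0. -1.]
```

Request:
move_arm:
  targets:
    - [[0, 0, 0, -0.025, 0, 0, 0], [0, 0, 0, -0.025, 0, 0, 0], [0, 0, 0, -0.025, 0, 0, 0], [0, 0, 0, -0.025, 0, 0, 0], [0, 0, 0, 0, 0, 0, 0]]

```text
time_s: 24.3
eef_pos: [583.4, -37.0, 14.2]
ee_rot: [0.546, 0.45, 0.545, -0.45]
force: [1.3, -5.1, -4.5]
grip_width: 0.458
```

```bash
python3 st.py; python3 - <<'E'
from h import *
save(ctrl.capture("wrist"),"w15.png",1.4)
save(ctrl.capture("scene"),"sc15.png",5,(170,250,225,385))
E
```

```text
24.3 [583.4 -37.   14.2] tip rest x,y 0.1 -70.4 under 44.6 [ 1.3 -5.1 -4.5] [-0.83 -0.33 -0.08] 0.4584783659642718 [ 0.001 -0.001 -1.   ]
```

View pics/sc15.png

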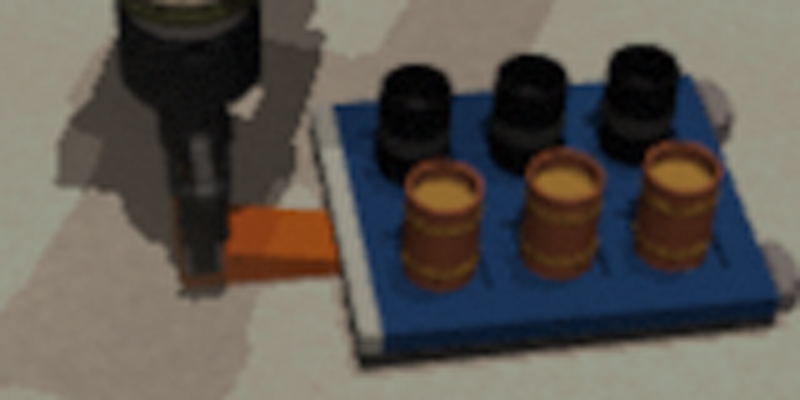

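View pics/w15.png

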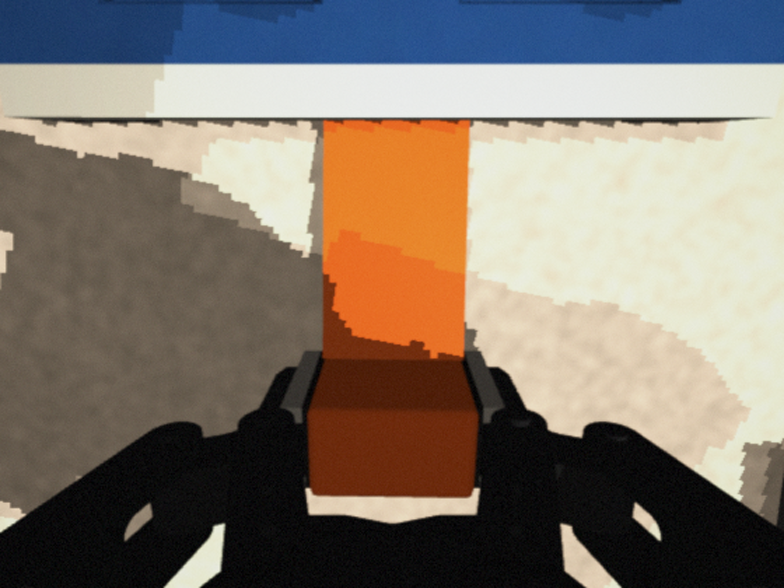

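Request:
move_arm:
  targets:
    - [[0, 0, 0, -0.025, 0, 0, 0], [0, 0, 0, -0.025, 0, 0, 0], [0, 0, 0, -0.025, 0, 0, 0], [0, 0, 0, -0.008, 0, 0, 0], [0, 0, 0, 0, 0, 0, 0]]

```text
time_s: 24.9
eef_pos: [580.8, -24.6, 14.1]
ee_rot: [0.546, 0.45, 0.545, -0.45]
force: [1.1, -5.0, -4.4]
grip_width: 0.46
```

Request:
move_arm:
  targets:
    - [[0, 0, 0, 0, 0, 0, 0], [0, 0, 0, 0, 0, 0, 0], [0, 0, 0, 0, 0, 0, 0], [0, 0, 0, 0, 0, 0, 0], [0, 0, 0, 0, 0, 0, 0]]

```text
time_s: 25.4
eef_pos: [580.8, -24.6, 14.1]
ee_rot: [0.546, 0.45, 0.545, -0.45]
force: [1.5, -4.6, -3.8]
grip_width: 0.459
```

```bash
python3 st.py; python3 - <<'E'
from h import *
save(ctrl.capture("wrist"),"w16.png",1.4)
save(ctrl.capture("scene"),"sc16.png",5,(170,250,225,385))
save(ctrl.capture("top"),"top16.png",5,(170,280,170,310))
E
```

```text
25.4 [580.8 -24.6  14.1] tip rest x,y -0.0 -57.8 under 57.2 [ 1.5 -4.6 -3.8] [-0.94 -0.25 -0.02] 0.4586755067558574 [ 0.    -0.001 -1.   ]
```

View pics/sc16.png

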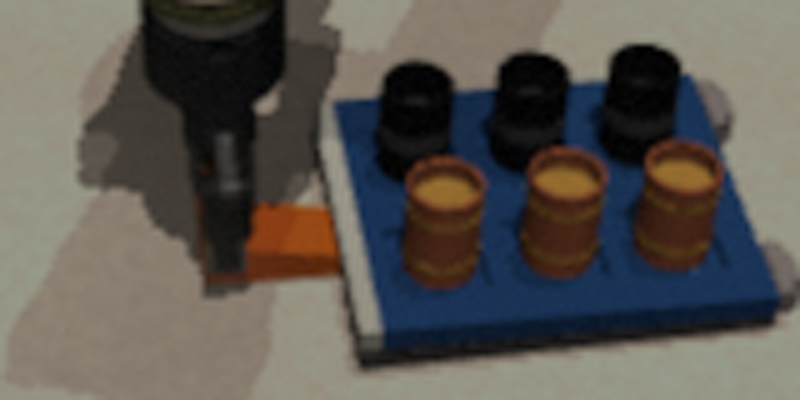

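View pics/w16.png

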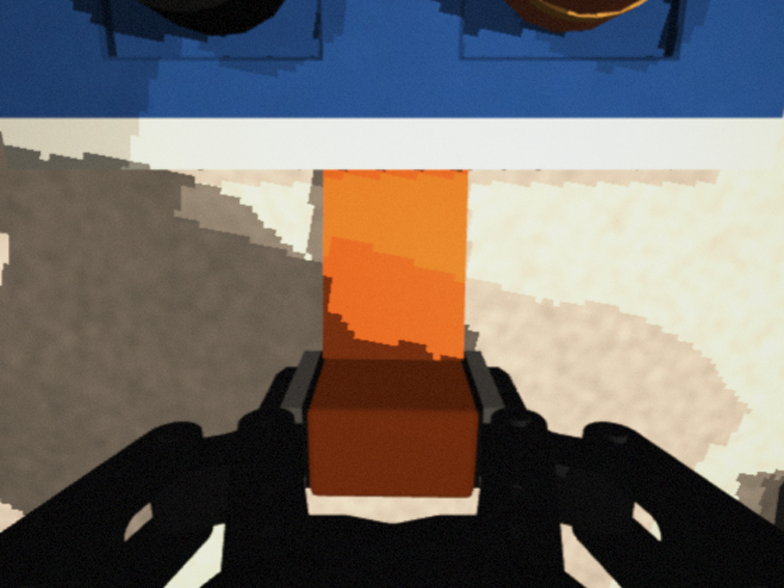

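View pics/top16.png

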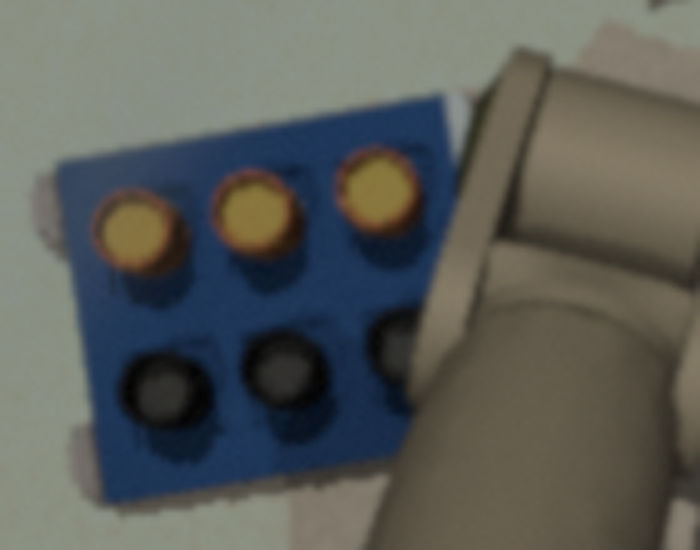

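```bash
python3 - <<'E'
from h import *
A,B,D=[cv2.imread(f"pics/sc{i}.png") for i in (14,15,16)]
p=np.load("rest.npy");c,s=np.cos(p[2]),np.sin(p[2]);C=cam("scene")
def tr(x,y,z,a):
    yy=115-(115-y)*np.cos(a)-(z-10)*np.sin(a)*-1*-1; zz=10+(115-y)*np.sin(a)+(z-10)*np.cos(a)
    return [p[0]+c*x-s*yy,p[1]+s*x+c*yy,zz]
for nm,(x,y,z),box in [("corner",(95,-110,24),(330,320,410,370)),("cu_a",(42,-66,79),(395,150,495,300)),("cu_b",(42,0,79),(515,140,610,285)),("bl_c",(-42,-66,79),(370,60,455,190)),("cu_c",(42,66,79),(635,138,722,272))]:
    x0,y0,x1,y1=box;t=A[y0:y1,x0:x1]; out=[]
    for I in (B,D):
        r=cv2.matchTemplate(I[y0-30:y1+30 if y1+30<400 else 400,x0-30:x1+30],t,cv2.TM_CCOEFF_NORMED);k=np.unravel_index(r.argmax(),r.shape);out.append((k[1]-30,k[0]-30,round(r.max(),3)))
    P0=proj([tr(x,y,z,0)],C)[0]
    print(nm,out,"pred px5 per lift3,5.4,8:",[((proj([tr(x,y,z,l/230)],C)[0]-P0)*5).round(1).tolist() for l in (3,5.4,8)])
E
```

```text
corner [(np.int64(1), np.int64(-1), np.float32(0.991)), (np.int64(1), np.int64(-2), np.float32(0.98))] pred px5 per lift3,5.4,8: [[-0.2, -3.8], [-0.3, -6.8], [-0.4, -10.1]]
cu_a [(np.int64(1), np.int64(-3), np.float32(0.986)), (np.int64(2), np.int64(-6), np.float32(0.983))] pred px5 per lift3,5.4,8: [[-1.5, -3.1], [-2.6, -5.5], [-3.8, -8.2]]
cu_b [(np.int64(1), np.int64(-2), np.float32(0.987)), (np.int64(2), np.int64(-4), np.float32(0.985))] pred px5 per lift3,5.4,8: [[-1.4, -1.9], [-2.6, -3.4], [-3.8, -5.0]]
bl_c [(np.int64(1), np.int64(-3), np.float32(0.99)), (np.int64(3), np.int64(-6), np.float32(0.991))] pred px5 per lift3,5.4,8: [[-1.4, -3.1], [-2.6, -5.5], [-3.7, -8.1]]
cu_c [(np.int64(1), np.int64(-1), np.float32(0.984)), (np.int64(2), np.int64(-2), np.float32(0.977))] pred px5 per lift3,5.4,8: [[-1.5, -0.7], [-2.7, -1.3], [-4.0, -1.9]]
```

```bash
python3 -c "
from rig import ctrl
print(ctrl.finish_job()); s=ctrl.sense(); print(s['time_s'],s['force'],s['grip_width'])"
```

```text
the job is handed in; nothing more can be done
None
the job is handed in; nothing more can be done
```

The job is done and handed in at about 25.5 s of the 72 s allowed; no verdict is reported.

I stood the loose black fitting in the free middle pocket of the black row. The loose copper fitting went into the free pocket of the copper row, next to the aluminium edge. I then turned the orange wedge to face the tray and pushed it in under the middle of the edge. I handed in still gripping it at 80 N.

**Fittings:** both stood upright. In the last close views, each measured within about 2 mm of its pocket centre. I did not remeasure them after the tray was lifted. In the last pictures I saw every fitting that showed still standing; in the top view the arm partly covers one black one.

**Wedge and edge:**
- By the arm's pose, the wedge tip is about 57 mm under the edge and within 1 mm of mid-edge, with the wedge flat on the table.
- The wedge geometry gives a lift of about 5.4 mm.
- In the scene camera, the vertical shift of the fittings in the tray fits about 5 to 6 mm.
- The push reads about 4.6 N and was steady over half a second.

**Checks that disagreed:**
- Matching pictures of the tray's near corner showed less movement than 5.4 mm would give. I think this is because the template included the rest, which does not move.
- My sideways predictions for the fittings' shift came out with the wrong sign, which I took to be an error in my check. I relied on the vertical shift.

I did not touch the other things on the table on purpose, but I did not measure their positions again at the end.

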